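# Build up the spindle tooling stack

### The job

First put the tall collar away over the peg of the wooden block. Then build up the tooling on the metal arbor stand, one piece after another: lower the cutterhead gently onto the spindle (never drop it), put the short collar on top of it, and finally set the end cap on the collar with its spigot down in the collar's bore. Leave every piece fully down, level and let go.

Things in the scene. Friction and masses are not known exactly. Their poses are not given: they have to be found in the camera images.
- cutterhead: Spindle-moulder cutterhead of bare aluminium with three dark knife inserts, standing loose on the bench. Round body 90 mm across and 26 mm high, with a narrower round hub 50 mm across rising from it to 56 mm above the underside; a 34 mm bore goes right through. About 0.5 kg. Origin: centre of the underside, z up along the bore. Take it by the hub.
- short_collar: Plain steel ring, the wide low one: 60 mm outer diameter, 34 mm high, 34 mm bore right through, standing loose on the bench, about 0.3 kg. Origin: centre of the underside, z up along the bore.
- tall_collar: Plain steel sleeve, the slender tall one: 48 mm outer diameter, 60 mm high, 34 mm bore right through, standing loose on the bench, about 0.32 kg. Origin: centre of the underside, z up along the bore.
- end_cap: Dark steel end cap, standing loose on the bench on its spigot. From below: spigot 24 mm in diameter and 10 mm long, flange 54 mm across and 8 mm thick (10 to 18 mm above the underside), then a round grip knob 36 mm in diameter from 18 to 46 mm. About 0.18 kg. Origin: centre of the spigot's underside, z up. On the stack its flange rests on the short collar's top and the spigot hangs in the bore.
- arbor: Metal arbor stand fixed to the bench: grey square base 110 x 110 mm, 20 mm high, with a steel flange 72 mm across on it, top at 30 mm, and from that a vertical steel spindle 26 mm in diameter that ends in a short taper (26 mm down to 14 mm across over the last 10 mm), its tip 106 mm above the bench. Origin: centre of the base's underside, z up.
- arbor_seat (a point): Centre of the arbor's flange top, on the spindle's axis, 30 mm above the bench; the cutterhead's underside rests here. On it the short collar's underside comes to 56 mm above this point and the end cap's origin to 80 mm above it.
- post: Wooden storage block fixed to the bench: 100 x 100 mm, 25 mm high, with one vertical wooden peg 22 mm in diameter that tapers over its last 10 mm to 10 mm across, tip 80 mm above the bench. Origin: centre of the block's underside, z up.
- post_seat (a point): Centre of the wooden block's top on the peg's axis, 25 mm above the bench; the tall collar's underside rests here.

How it is judged (in metres and radians):
On the way, in this order (a step that is already met when the one before it is completed fails the run):
1. the tall collar stands on the wooden block, over its peg, let go (horizontal distance between tall_collar and post_seat below 0.01 m and z of tall_collar in the frame of post_seat between -0.004 and 0.004 m and angle between tall_collar's own z axis and vertical below 0.08 rad and contact force between the fingers and tall_collar below 0.2 N and linear speed of tall_collar below 0.03 m/s), for 0.2 s.
2. the cutterhead sits on the arbor's flange, let go (horizontal distance between cutterhead and arbor_seat below 0.008 m and z of cutterhead in the frame of arbor_seat between -0.004 and 0.004 m and angle between cutterhead's own z axis and vertical below 0.08 rad and contact force between the fingers and cutterhead below 0.2 N and linear speed of cutterhead below 0.03 m/s), for 0.2 s.
3. the short collar sits on the cutterhead, let go (horizontal distance between short_collar and arbor_seat below 0.01 m and z of short_collar in the frame of arbor_seat between 0.052 and 0.06 m and angle between short_collar's own z axis and vertical below 0.08 rad and contact force between the fingers and short_collar below 0.2 N and linear speed of short_collar below 0.03 m/s), for 0.2 s.
4. the end cap sits on the short collar, let go (horizontal distance between end_cap and arbor_seat below 0.014 m and z of end_cap in the frame of arbor_seat between 0.076 and 0.084 m and angle between end_cap's own z axis and vertical below 0.08 rad and contact force between the fingers and end_cap below 0.2 N and linear speed of end_cap below 0.03 m/s), for 0.2 s.
At the end, for the whole second after the job is handed in: Tall collar on the wooden block within 10 mm of the peg's axis; on the arbor's axis cutterhead (within 8 mm), short collar (10 mm), end cap (14 mm), stacked in that order; each within 4 mm of its seated height, 0.08 rad of upright, released, at rest (below 0.03 m/s) (all of step 1 and all of step 2 and all of step 3 and all of step 4); the robot touches nothing.
It fails at once if the cutterhead is dropped onto the arbor (it comes down round the spindle faster than 0.5 m/s) (horizontal distance between cutterhead and arbor_seat below 0.025 m and z of cutterhead in the frame of arbor_seat below 0.07 m and linear speed of cutterhead above 0.5 m/s).
It also fails if it takes over 120 s, if anything falls off the work surface, if the arm or the gripper's body presses on something with over 40 N, if the wrist force passes 120 N, or if a joint passes its speed limit or range.

### The arm

A 7-joint arm with a two-finger parallel gripper is mounted at the origin on the work surface. World frame = base frame: x ahead of the robot, y to its left, z up, the work surface at z = 0. Lengths are in mm, angles in rad, forces in N, time in s.
With the tool pointing down it reaches from about 350 to 900 mm from the base axis. Payload 7.2 kg.
Tool frame: the origin (TCP) lies between the finger pads; the fingertips stand 14 mm ahead of it and the grasp point (between the pads) lies 5 mm behind it; z points along the fingers, y is the direction in which the jaws open and shut (so a half turn about z gives the same grasp; the last joint's range is limited). The gripper opens to 85 mm and grips with 20 to 120 N. Pads are 22 mm wide; open, the fingers measure 114 mm over their backs; the gripper's body (76 mm by 85 mm) begins 54 mm behind the grasp point. The pads swing forward as they close: fully open they stand 13 mm farther back than shut.
Start: joints at [-1.2, 0.411, -0.013, 1.596, 0.006, 1.134, -0.082], TCP at [265.543, 565.787, 245.297] pointing down, gripper open.
Joint ranges: [-2.95, 2.95], [-0.29, 1.99], [-1.47, 1.44], [0.14, 2.54], [-1.03, 4.17], [0.13, 1.85], [-2.86, 2.86]. Speed limits (rad/s): [2.39, 2.39, 3.01, 3.01, 3.14, 3.14, 3.14].

### API

Orientations are given as a unit quaternion [w, x, y, z].
In Python, from plant import state, get_image, close_job gives the robot as it stands.
- The arm moves only by the tool arm_command, never from a script. Its argument "motion" is one flat list of numbers, 7 for each row, row after row: the turn, a rotation vector about the tool's x, y, z in units of 8 degrees (1.0 is 8 degrees), then the shift along the tool's x, y, z in cm, then the finger opening in cm, from 0 to 8.54. A call has exactly 10 rows; each row is the pose to reach, as a shift and turn from the pose commanded when the call began, along the tool's axes at that moment; what a row does not reach only later rows make up. A row lasts 1/8 s, in which the tool goes at most 62.5 mm and 10.7 degrees, less where a joint would pass 70% of its speed; a pose out of reach is approached as far as the arm can. A call with a gripper value outside its range is refused whole. The fingers move at their own pace and stop on an object; "force" is the grip in N (left out, the last holds). Time passes only in rows, so rows that repeat a pose let the fingers close, or fill a call up. It gives the time, the measured TCP pose, the force and the opening at its end, in the units of the state.
- state(): the state, without advancing time (a new reading comes with each control period).
- get_image(name): name is "scene" or "top" or "wrist"; returns a dict with "frame" (420x560x3 uint8, red, green, blue), "intrinsics" (3x3 intrinsics, pixels), "dist_coeffs" ([k1, k2, p1, p2, k3] as OpenCV has them; the pictures are not rectified), "xyz" and "attitude" of the camera in the world. Camera axes: x right, y down, z forward; pixel columns grow to the right and rows downward; lengths in mm; the calibration is good to about 2 mm. A picture is of the moment at which its call begins. There is no depth.
- close_job(): hands the job in, once; it reports no verdict.
The state is a dict: "t": time; "joint_positions": joint angles; "qd": joint speeds; "tau": joint torques, N m; "tool_pos": TCP position; "tool_rot": TCP orientation; "ft_force": force on the tool from outside, world axes, zero at the start; "wrist_torque": the same for the moment, N m; "opening": finger opening in mm.
Only numpy, scipy, OpenCV 4.12 (cv2) and the standard library are available. Lean on these libraries where they do the work, as an engineer would, in place of code of your own. Each camera call takes 0.05 s, during which the arm holds its last target.

## Working session

There is one attempt and no reset: what is moved stays moved. The work goes in short steps, Python scripts to look and compute and a tool call to move; the robot and the scene stay as the last step left them, time stands still between calls to the robot, and variables do not carry over. Pictures are saved under pics/ and viewed, and the job is handed in when it is done.

Besides the shell and the picture viewer there is one more tool, called after "Call:" by a JSON object that holds its "api" and its "payload". arm_command: Moves the arm, as the interface text tells. Its arguments: {"type":"object","properties":{"motion":{"type":"array"},"force":{"type":"number"}},"required":["motion"]}

```bash
mkdir -p pics; ls; python3 - <<'E'
from plant import state,get_image
import cv2
s=state()
for k,v in s.items(): print(k,v)
for n in ["scene","top","wrist"]:
    d=get_image(n)
    cv2.imwrite(f"pics/{n}0.png",d["frame"][:,:,::-1])
    print(n,d["intrinsics"],d["dist_coeffs"],d["xyz"],d["attitude"])
E
```

```text
pics
t 0.0
joint_positions [-1.20018953  0.41192741 -0.0127415   1.59705428  0.00562124  1.13431171
 -0.08219012]
qd [ 0.00033824 -0.00043795  0.00177301  0.00200831  0.00094803  0.00064649
 -0.00120829]
tau [ 1.03298695e-03 -6.00629926e+01  6.82571288e-01 -2.99411577e+01
  1.38083578e-02  1.05522564e-02 -1.43498141e-05]
tool_pos [265.35880932 565.33595917 244.43158141]
tool_rot [-1.19300312e-04  2.17612844e-01  9.76034814e-01 -8.23857080e-04]
ft_force [-0.10705446  0.33658861  0.56288785]
wrist_torque [ 0.01341488 -0.00864102  0.00649919]
opening 85.26283298588547
scene [[449.76125664   0.         279.03392434]
 [  0.         449.76125664 209.60895451]
 [  0.           0.           1.        ]] [0.02067192 0.         0.         0.         0.        ] [1205.12889373 -414.15037716  605.0848384 ] [-0.4036137   0.78579175  0.41494951 -0.21781691]
top [[422.72902992   0.         280.01517149]
 [  0.         422.72902992 212.44110119]
 [  0.           0.           1.        ]] [-0.0967469  0.         0.         0.         0.       ] [447.06050868   5.63510199 966.37606038] [ 0.04313734 -0.69946776  0.71171519 -0.04843052]
wrist [[342.77447707   0.         285.84878909]
 [  0.         342.77447707 209.98073718]
 [  0.           0.           1.        ]] [-0.0882805  0.         0.         0.         0.       ] [198.94701212 596.28202181 373.1734256 ] [0.12434204 0.83463846 0.53092509 0.07769332]
```

View pics/top0.png

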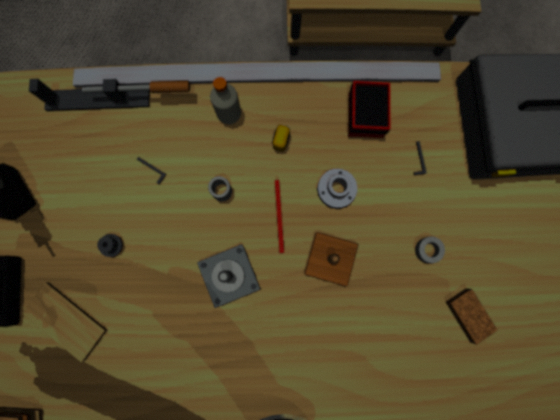

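View pics/scene0.png

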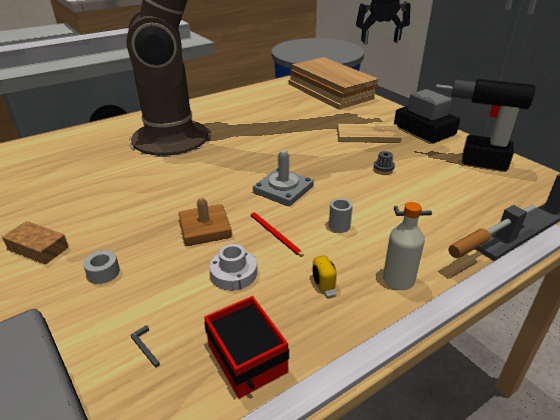

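View pics/wrist0.png

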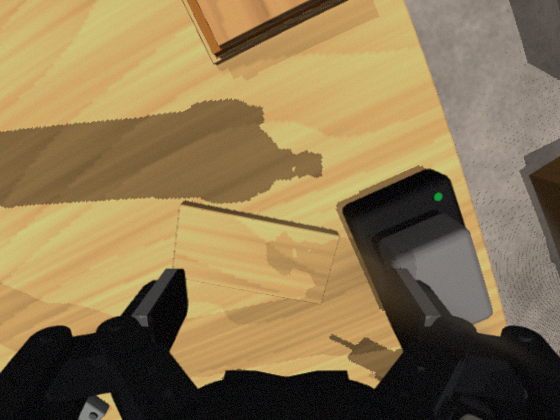

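```bash
cat > h.py <<'E'
import numpy as np, cv2
from scipy.spatial.transform import Rotation as R
def rot(q): return R.from_quat([q[1],q[2],q[3],q[0]])
def ray(d,u,v):
    p=cv2.undistortPoints(np.array([[[u,v]]],float),d["intrinsics"],np.array(d["dist_coeffs"])).ravel()
    return np.array(d["xyz"]),rot(d["attitude"]).apply([p[0],p[1],1])
def atz(d,u,v,z):
    o,r=ray(d,u,v); return (o+r*(z-o[2])/r[2])[:2]
def proj(d,P):
    P=np.atleast_2d(np.array(P,float)); q=rot(d["attitude"]).inv().apply(P-np.array(d["xyz"]))
    return cv2.projectPoints(q,np.zeros(3),np.zeros(3),d["intrinsics"],np.array(d["dist_coeffs"]))[0][:,0]
def circ(x,y,z,r,n=48):
    a=np.linspace(0,2*np.pi,n,endpoint=False); return np.c_[x+r*np.cos(a),y+r*np.sin(a),np.full(n,z)]
def draw(d,circs,box,k,fn,img=None):
    x0,y0,x1,y1=box
    im=cv2.resize((d["frame"] if img is None else img)[y0:y1,x0:x1,::-1],None,fx=k,fy=k,interpolation=cv2.INTER_CUBIC)
    im=cv2.convertScaleAbs(im,alpha=1.5)
    for c,col in circs:
        p=(proj(d,c)-[x0,y0]+0.5)*k
        cv2.polylines(im,[np.round(p).astype(int)],True,col,1)
    cv2.imwrite(fn,im)
E
python3 - <<'E'
from h import *; from plant import get_image
d=get_image("top"); s=get_image("scene")
for n,u,v,z in [("tall",220,186,60),("cap",110,244,46),("arb",226,276,106),("cut",339,185,56),("short",431,250,34),("post",335,257,80)]:
    print(n,atz(d,u,v,z), proj(s,[*atz(d,u,v,z),z]))
print(atz(s,385,152,46))
draw(d,[],(90,160,270,310),4.4,"pics/t1.png")
draw(d,[],(290,150,460,300),4.4,"pics/t2.png")
E
```

```text
tall [625.54193783 127.75834956] [[339.24831669 204.65468005]]
cap [503.11125103 373.82702462] [[381.38386966 155.65692622]]
arb [431.58151666 109.52288526] [[280.5276284  152.06309993]]
cut [ 624.24253932 -132.93374796] [[231.38558349 251.5004998 ]]
short [ 478.19955179 -338.14318761] [[ 99.84840996 259.16859776]]
post [ 466.51277456 -115.45687754] [[200.9826978  198.91481838]]
[494.20607541 395.55008191]
```

View pics/t1.png

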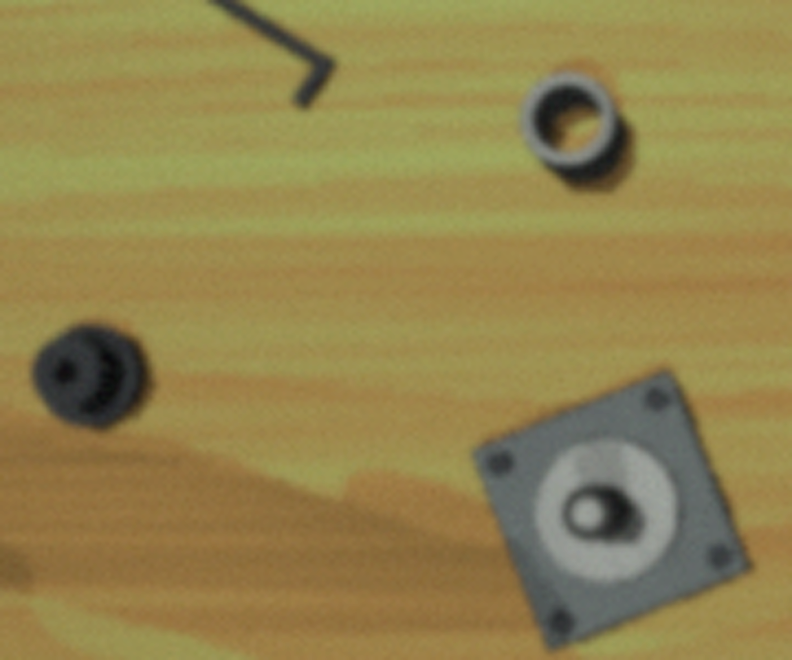

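View pics/t2.png

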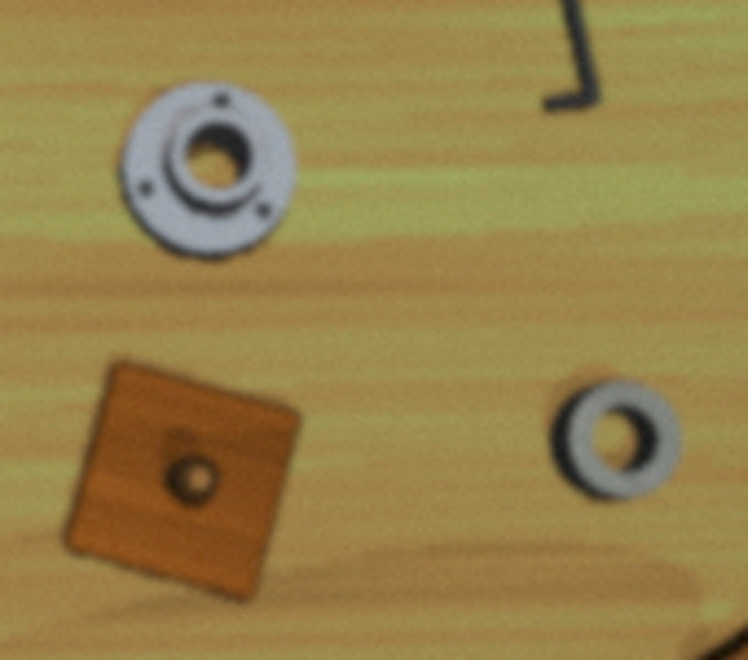

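```bash
cat > ov.py <<'E'
from h import *; from plant import get_image
d=get_image("top"); s=get_image("scene")
c=lambda X0,Y0,u,v,z: atz(d,X0+u/4.4-.5,Y0+v/4.4-.5,z)
o={"tall":c(90,160,571,119,60),"cap":c(90,160,72,372,46),"arb":(c(90,160,607,509,30)+c(90,160,588,511,106))/2,"cut":(c(290,150,215,160,56)+c(290,150,209,168,26))/2,"short":c(290,150,624,440,34),"post":c(290,150,199,478,80)}
print(o)
print("arb",c(90,160,607,509,30),c(90,160,588,511,106)); print("cut",c(290,150,215,160,56),c(290,150,209,168,26))
prof={"tall":[(0,24),(60,24),(60,17)],"cap":[(10,27),(18,27),(46,18)],"arb":[(30,36),(106,7),(96,13)],"cut":[(0,45),(26,45),(56,25),(56,17)],"short":[(0,30),(34,30),(34,17)],"post":[(80,5),(70,11),(25,11)]}
cs=[(circ(*o[k],z,r),(0,0,255)) for k in o for z,r in prof[k]]
draw(d,cs,(90,160,270,310),4.4,"pics/o1.png")
draw(d,cs,(290,150,460,300),4.4,"pics/o2.png")
draw(s,cs,(240,130,420,250),4.4,"pics/o3.png")
draw(s,cs,(70,180,280,310),3.8,"pics/o4.png")
E
python3 ov.py
```

```text
{'tall': array([624.35931355, 129.34778535]), 'cap': array([503.11652604, 383.24151382]), 'arb': array([432.17375625, 115.401434  ]), 'cut': array([ 623.14744702, -132.08443294]), 'short': array([ 479.29634129, -338.93892929]), 'post': array([ 464.15463503, -114.80828748])}
arb [431.95495599 115.4870718 ] [432.39255652 115.3157962 ]
cut [ 622.33302804 -131.45678362] [ 623.961866   -132.71208225]
```

View pics/o1.png

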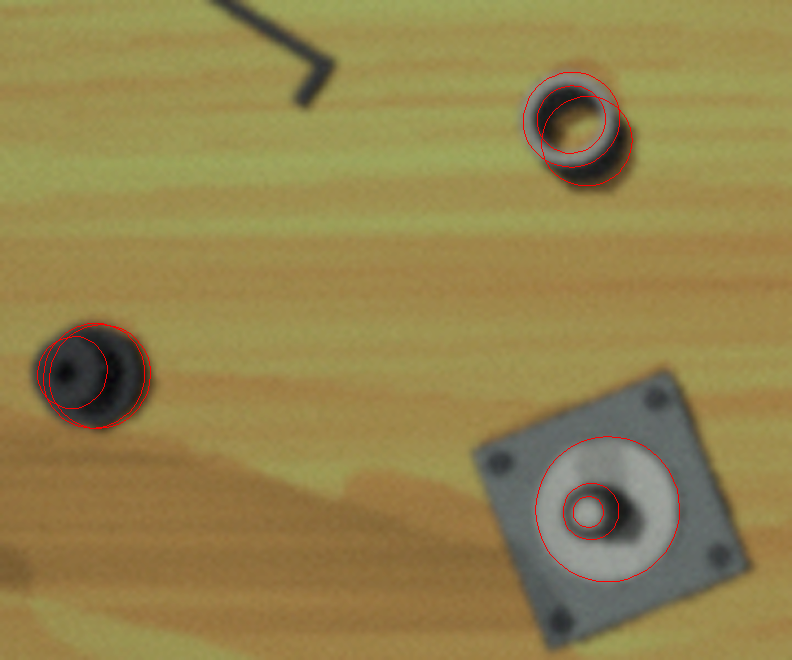

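View pics/o2.png

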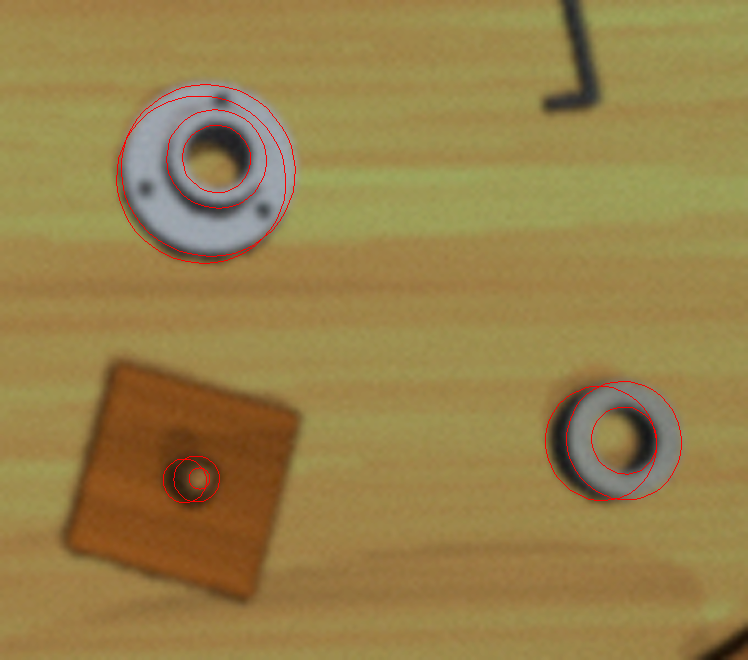

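View pics/o3.png

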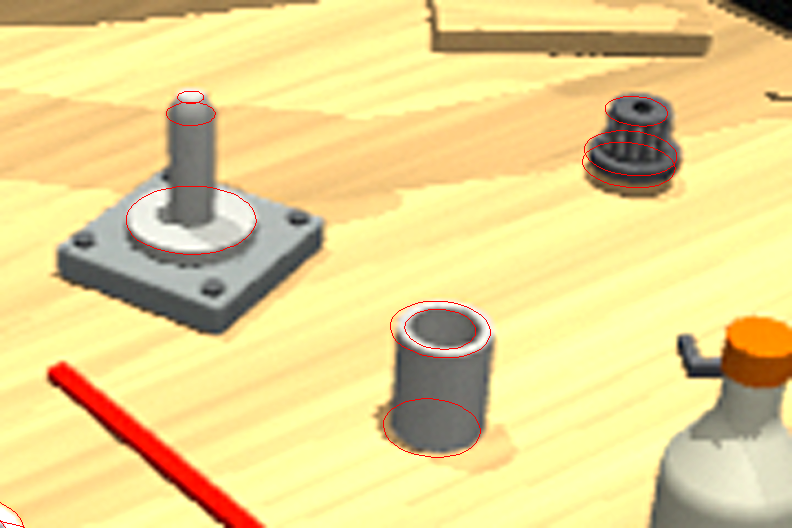

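View pics/o4.png

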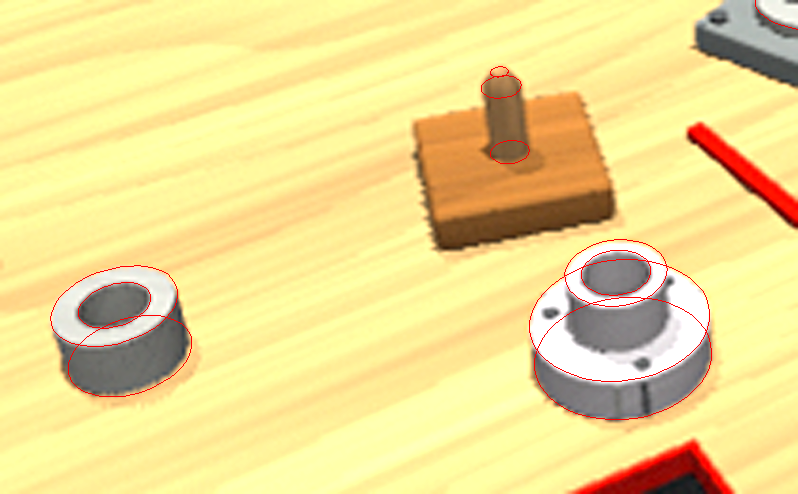

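```bash
cat > mv.py <<'E'
import sys
from h import *; from plant import state
R0=R.from_matrix(np.array([[-1,0,0],[0,1,0],[0,0,-1.]]))
s=state(); r=rot(s["tool_rot"]); t=np.array([float(a) for a in sys.argv[1:4]])
print("t",s["t"],"pos",s["tool_pos"].round(1),"f",s["ft_force"].round(1),"open",round(s["opening"],1))
print("turn units",np.degrees((r.inv()*R0).as_rotvec()).round(2)/8,"shift cm",(r.inv().apply(t-s["tool_pos"])/10).round(3))
E
python3 mv.py 624 130.5 180
```

```text
t 0.35 pos [265.5 565.7 245.1] f [ 0.3  0.4 -0.8] open 85.4
turn units [-2.5000e-03 -0.0000e+00 -3.1425e+00] shift cm [-50.943 -24.168   6.519]
```

Call:
{"api": "arm_command", "payload": {"motion": [0,0,-0.4,-5.1,-2.4,0.6,8.5,0,0,-0.8,-10.2,-4.8,1.3,8.5,0,0,-1.2,-15.3,-7.25,1.95,8.5,0,0,-1.6,-20.4,-9.7,2.6,8.5,0,0,-2.0,-25.5,-12.1,3.3,8.5,0,0,-2.4,-30.6,-14.5,3.9,8.5,0,0,-2.8,-35.7,-16.9,4.5,8.5,0,0,-3.14,-41,-19.4,5.2,8.5,0,0,-3.14,-46,-21.8,5.9,8.5,0,0,-3.14,-50.94,-24.17,6.5,8.5]}}

```text
t: 1.6
tool_pos: [625.0, 129.0, 180.1]
tool_rot: [0.0, 0.0, 1.0, 0.0]
ft_force: [0.2, 0.3, 0.8]
opening: 85.0
```

```bash
python3 - <<'E'
from h import *; from plant import get_image,state
d=get_image("wrist"); 
cs=[(circ(624,130.5,z,r),(0,0,255)) for z,r in [(0,24),(60,24),(60,17)]]
draw(d,cs,(0,0,560,420),1.4,"pics/w1.png"); print(state()["joint_positions"])
E
python3 mv.py 624 130.5 60
```

```text
[-0.33181943  0.4939017   0.09127512  1.63518655 -0.04423319  1.01354571
  1.33429356]
t 1.65 pos [629.  120.1 179.4] f [ 2.9 -6.2 -0.2] open 85.2
turn units [-0.0375   0.01875 -0.06   ] shift cm [ 0.541  1.099 11.93 ]
```

View pics/w1.png

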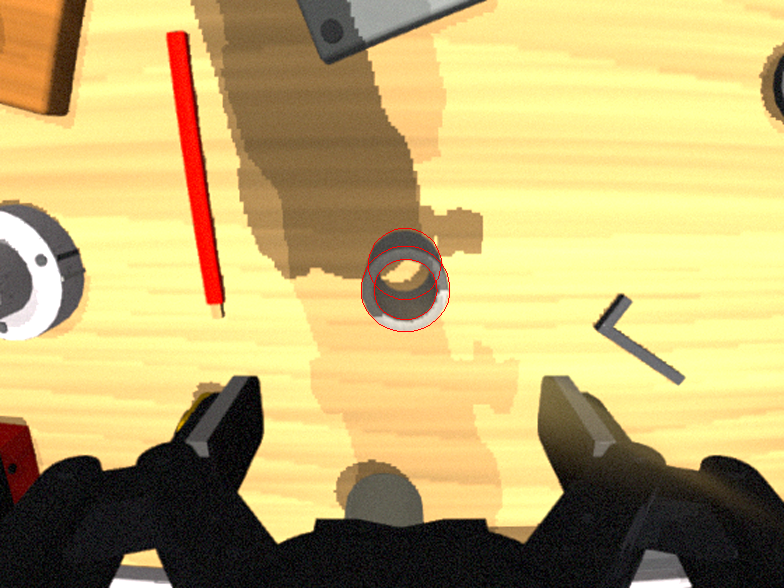

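Call:
{"api": "arm_command", "payload": {"motion": [0,0,0,0,0,0,8.5,0,0,0,0,0,1.5,8.5,0,0,0,0,0,4,8.5,0,0,0,0,0,6,8.5,0,0,0,0,0,7.5,8.5,0,0,0,0,0,8,8.5,0,0,0,0,0,8,8.5,0,0,0,0,0,8,8.5,0,0,0,0,0,8,8.5,0,0,0,0,0,8,8.5]}}

```text
t: 2.9
tool_pos: [624.2, 130.6, 100.7]
tool_rot: [0.0, 0.0, 1.0, 0.0]
ft_force: [0.4, 0.0, 0.2]
opening: 85.1
```

```bash
python3 mv.py 624 130.5 45
```

```text
t 2.9 pos [624.2 130.6 100.7] f [0.4 0.  0.2] open 85.1
turn units [ 0.00125  0.005   -0.00375] shift cm [ 0.026 -0.008  5.573]
```

Call:
{"api": "arm_command", "payload": {"motion": [0,0,0,0,0,1.5,8.5,0,0,0,0,0,3.5,8.5,0,0,0,0,0,5,8.5,0,0,0,0,0,5.6,8.5,0,0,0,0,0,5.6,8.5,0,0,0,0,0,5.6,6,0,0,0,0,0,5.6,4,0,0,0,0,0,5.6,4,0,0,0,0,0,5.6,4,0,0,0,0,0,5.6,4], "force": 50}}

```text
t: 4.15
tool_pos: [624.5, 130.8, 45.4]
tool_rot: [0.001, 0.0, 1.0, 0.0]
ft_force: [-1.3, 0.9, 5.0]
opening: 47.2
```

```bash
python3 mv.py 464 -114.8 160
```

```text
t 4.15 pos [624.5 130.8  45.4] f [-1.3  0.9  5. ] open 47.2
turn units [ 0.00375  0.00875 -0.0025 ] shift cm [ 16.023 -24.556 -11.497]
```

Call:
{"api": "arm_command", "payload": {"motion": [0,0,0,0,0,-2,4,0,0,0,0,0,-6,4,0,0,0,0,0,-11,4,0,0,0,2,-3,-11.5,4,0,0,0,5,-7.5,-11.5,4,0,0,0,8,-12.3,-11.5,4,0,0,0,11,-17,-11.5,4,0,0,0,13.5,-21,-11.5,4,0,0,0,15.5,-23.8,-11.5,4,0,0,0,16,-24.55,-11.5,4]}}

```text
t: 5.4
tool_pos: [462.6, -117.0, 160.3]
tool_rot: [0.0, 0.002, 1.0, -0.0]
ft_force: [0.3, -0.4, -3.1]
opening: 47.4
```

Call:
{"api": "arm_command", "payload": {"motion": [0,0,0,0,0,0,4,0,0,0,0,0,0,4,0,0,0,0,0,0,4,0,0,0,0,0,0,4,0,0,0,0,0,0,4,0,0,0,0,0,0,4,0,0,0,0,0,0,4,0,0,0,0,0,0,4,0,0,0,0,0,0,4,0,0,0,0,0,0,4]}}

```text
t: 6.65
tool_pos: [463.9, -114.9, 159.3]
tool_rot: [-0.0, 0.0, 1.0, 0.0]
ft_force: [-0.6, -0.3, -2.9]
opening: 47.2
```

```bash
python3 mv.py 464 -114.8 75;  python3 - <<'E'
from h import *; from plant import get_image,state
p=state()["tool_pos"]; b=p[2]-45
d=get_image("top"); s=get_image("scene"); w=get_image("wrist")
cs=[(circ(464,-114.8,z,r),(0,0,255)) for z,r in [(80,5),(70,11),(25,11)]]+[(circ(p[0],p[1],b+z,r),(0,255,0)) for z,r in [(0,24),(60,24)]]
draw(s,cs,(120,80,300,230),4.4,"pics/s2.png")
draw(w,cs,(0,0,560,420),1.4,"pics/w2.png")
E
```

```text
t 6.65 pos [ 463.9 -114.9  159.3] f [-0.6 -0.3 -2.9] open 47.2
turn units [ 0.      -0.      -0.00375] shift cm [-0.012  0.01   8.428]
```

View pics/s2.png

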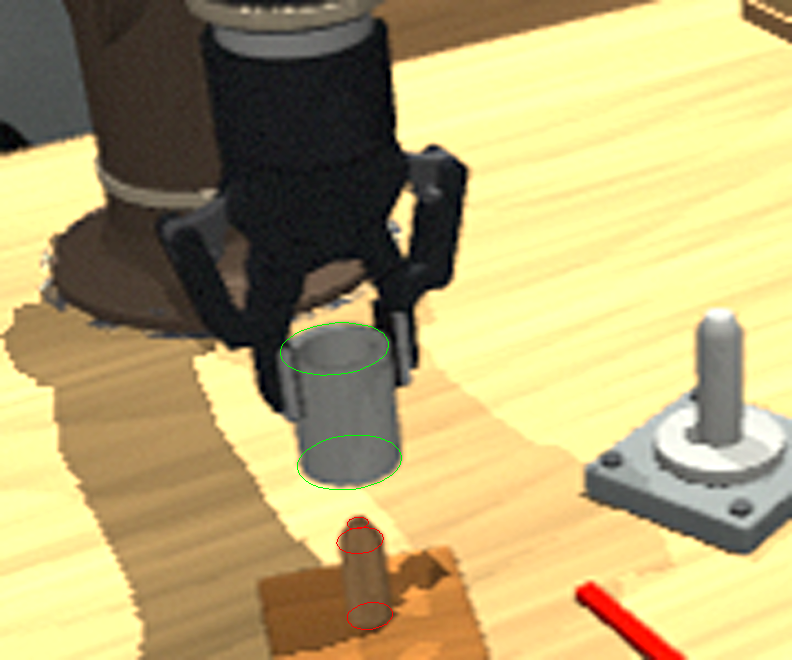

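View pics/w2.png

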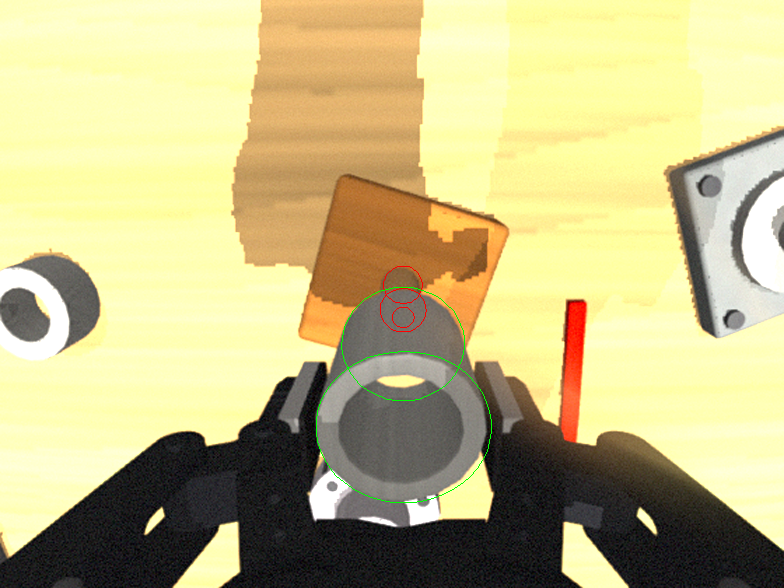

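Call:
{"api": "arm_command", "payload": {"motion": [0,0,0,0,0,1,4,0,0,0,0,0,2.2,4,0,0,0,0,0,3.4,4,0,0,0,0,0,4.6,4,0,0,0,0,0,5.8,4,0,0,0,0,0,7,4,0,0,0,0,0,8,4,0,0,0,0,0,8.5,4,0,0,0,0,0,8.7,4,0,0,0,0,0,8.7,4]}}

```text
t: 8.05
tool_pos: [464.1, -114.9, 72.4]
tool_rot: [0.0, 0.0, 1.0, 0.0]
ft_force: [1.1, 0.2, -2.3]
opening: 47.2
```

```bash
python3 mv.py 464 -114.8 70.5
```

```text
t 8.05 pos [ 464.1 -114.9   72.4] f [ 1.1  0.2 -2.3] open 47.2
turn units [ 0.      0.0025 -0.0025] shift cm [0.007 0.009 0.189]
```

Call:
{"api": "arm_command", "payload": {"motion": [0,0,0,0,0,0.1,4,0,0,0,0,0,0.2,4,0,0,0,0,0,0.22,4,0,0,0,0,0,0.22,4,0,0,0,0,0,0.2,5.2,0,0,0,0,0,0.2,6.5,0,0,0,0,0,0.2,7.5,0,0,0,0,0,0.2,8.5,0,0,0,0,0,0.2,8.5,0,0,0,0,0,0.2,8.5]}}

```text
t: 9.3
tool_pos: [463.9, -114.9, 70.3]
tool_rot: [-0.0, 0.0, 1.0, 0.0]
ft_force: [0.5, -1.1, 0.1]
opening: 84.9
```

Call:
{"api": "arm_command", "payload": {"motion": [0,0,0,0,0,-2,8.5,0,0,0,0,0,-6,8.5,0,0,0,0,0,-9.5,8.5,0,0,0,0,0,-11,8.5,0,0,0,0,0,-11,8.5,0,0,0,0,0,-11,8.5,0,0,0,0,0,-11,8.5,0,0,0,0,0,-11,8.5,0,0,0,0,0,-11,8.5,0,0,0,0,0,-11,8.5]}}

```text
t: 10.55
tool_pos: [463.9, -114.9, 180.1]
tool_rot: [-0.0, 0.0, 1.0, 0.0]
ft_force: [0.1, -0.1, -0.2]
opening: 85.0
```

```bash
python3 mv.py 623 -132 180;  python3 - <<'E'
from h import *; from plant import get_image,state
s=get_image("scene"); w=get_image("wrist")
cs=[(circ(464,-114.8,z,r),(0,255,0)) for z,r in [(25,24),(85,24),(85,17)]]
draw(s,cs,(120,80,300,230),4.4,"pics/s3.png")
draw(w,cs,(0,0,560,420),1.4,"pics/w3.png")
E
```

```text
t 10.55 pos [ 463.9 -114.9  180.1] f [ 0.1 -0.1 -0.2] open 85.0
turn units [ 0.      -0.00125 -0.0025 ] shift cm [-1.5914e+01 -1.7080e+00  1.0000e-02]
```

View pics/s3.png

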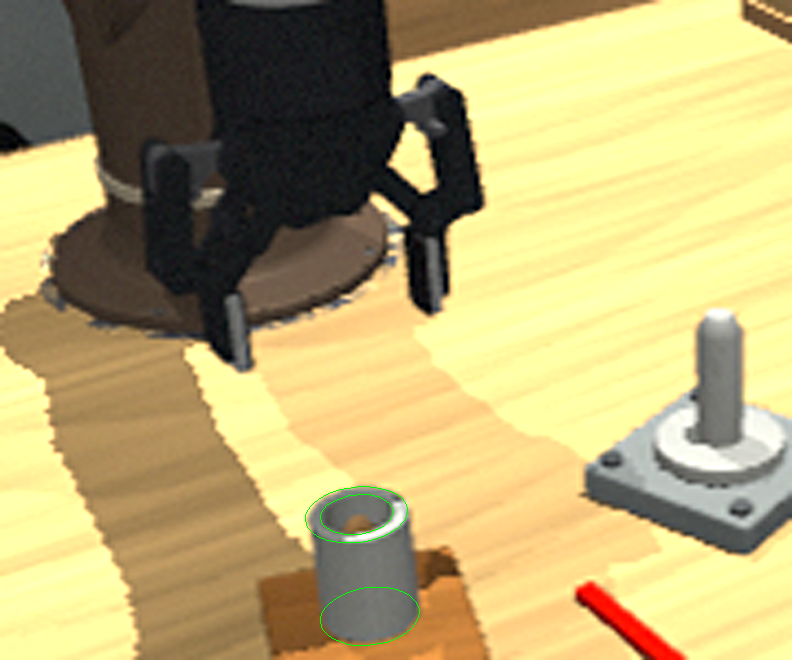

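Call:
{"api": "arm_command", "payload": {"motion": [0,0,0,-2,-0.2,0,8.5,0,0,0,-5.5,-0.6,0,8.5,0,0,0,-10,-1,0,8.5,0,0,0,-14,-1.5,0,8.5,0,0,0,-15.9,-1.7,0,8.5,0,0,0,-15.9,-1.7,1,8.5,0,0,0,-15.9,-1.7,2,8.5,0,0,0,-15.9,-1.7,2,8.5,0,0,0,-15.9,-1.7,2,8.5,0,0,0,-15.9,-1.7,2,8.5]}}

```text
t: 11.9
tool_pos: [623.0, -132.0, 160.9]
tool_rot: [0.0, 0.0, 1.0, -0.0]
ft_force: [-0.5, -0.0, 0.1]
opening: 84.8
```

```bash
python3 mv.py 623 -132 44;  python3 - <<'E'
from h import *; from plant import get_image,state
w=get_image("wrist")
cs=[(circ(623,-132,z,r),(0,0,255)) for z,r in [(0,45),(26,45),(56,25),(56,17)]]
draw(w,cs,(0,0,560,420),1.4,"pics/w4.png")
E
```

```text
t 11.9 pos [ 623.  -132.   160.9] f [-0.5 -0.   0.1] open 84.8
turn units [-0.       0.00625 -0.0025 ] shift cm [ 6.0000e-03 -4.0000e-03  1.1686e+01]
```

View pics/w4.png

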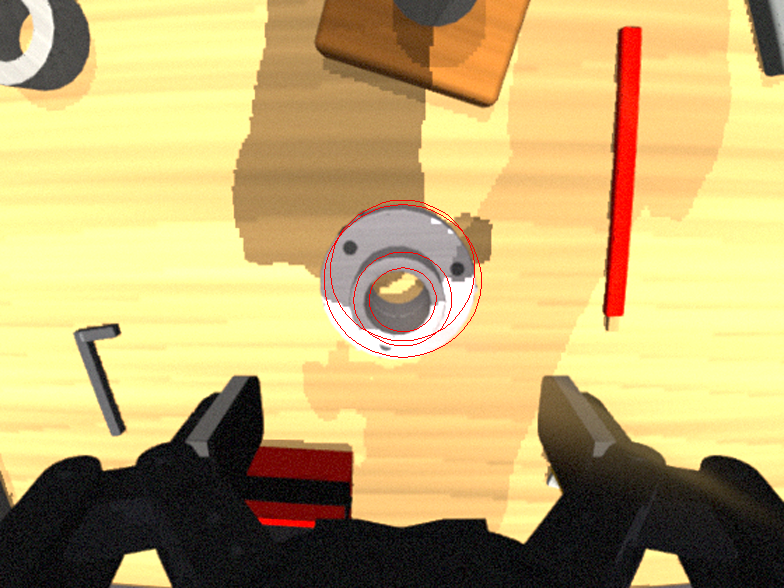

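Call:
{"api": "arm_command", "payload": {"motion": [0,0,0,0,-0.15,2,8.5,0,0,0,0,-0.15,5,8.5,0,0,0,0,-0.15,8,8.5,0,0,0,0,-0.15,10.5,8.5,0,0,0,0,-0.15,11.6,8.5,0,0,0,0,-0.15,11.6,8.5,0,0,0,0,-0.15,11.6,7,0,0,0,0,-0.15,11.6,6,0,0,0,0,-0.15,11.6,5.2,0,0,0,0,-0.15,11.6,4], "force": 60}}

```text
t: 13.2
tool_pos: [623.4, -133.7, 45.3]
tool_rot: [0.001, 0.0, 1.0, -0.0]
ft_force: [-1.5, -0.7, 5.2]
opening: 47.6
```

Call:
{"api": "arm_command", "payload": {"motion": [0,0,0,0,0,0,4,0,0,0,0,0,0,4,0,0,0,0,0,0,4,0,0,0,0,0,0,4,0,0,0,0,0,-0.5,4,0,0,0,0,0,-1,4,0,0,0,0,0,-2,4,0,0,0,0,0,-2,4,0,0,0,0,0,-2,4,0,0,0,0,0,-2,4]}}

```text
t: 14.45
tool_pos: [622.7, -133.4, 64.0]
tool_rot: [-0.0, 0.0, 1.0, 0.0]
ft_force: [-0.8, 0.1, -6.3]
opening: 47.6
```

```bash
python3 mv.py 432.2 115.4 170
```

```text
t 14.45 pos [ 622.7 -133.4   64. ] f [-0.8  0.1 -6.3] open 47.6
turn units [ 0.      -0.00375 -0.0025 ] shift cm [ 19.062  24.874 -10.59 ]
```

```bash
python3 - <<'E'
from h import *; from plant import get_image,state
p=state()["tool_pos"]; b=p[2]-45
s=get_image("scene"); w=get_image("wrist")
cs=[(circ(p[0],p[1],b+z,r),(0,0,255)) for z,r in [(0,45),(26,45),(56,25),(56,17)]]
draw(w,cs,(0,0,560,420),1.4,"pics/w5.png")
draw(s,cs,(140,140,320,290),4.4,"pics/s5.png")
E
```

```text
(no output)
```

View pics/w5.png

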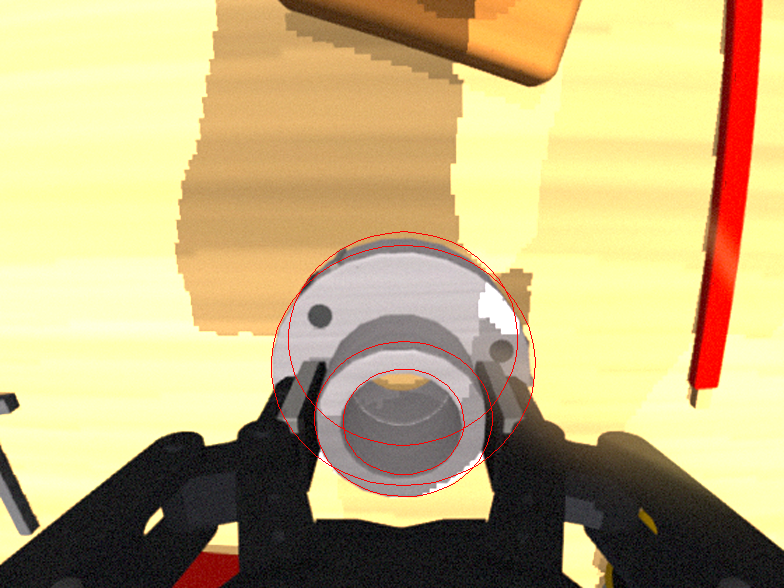

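View pics/s5.png

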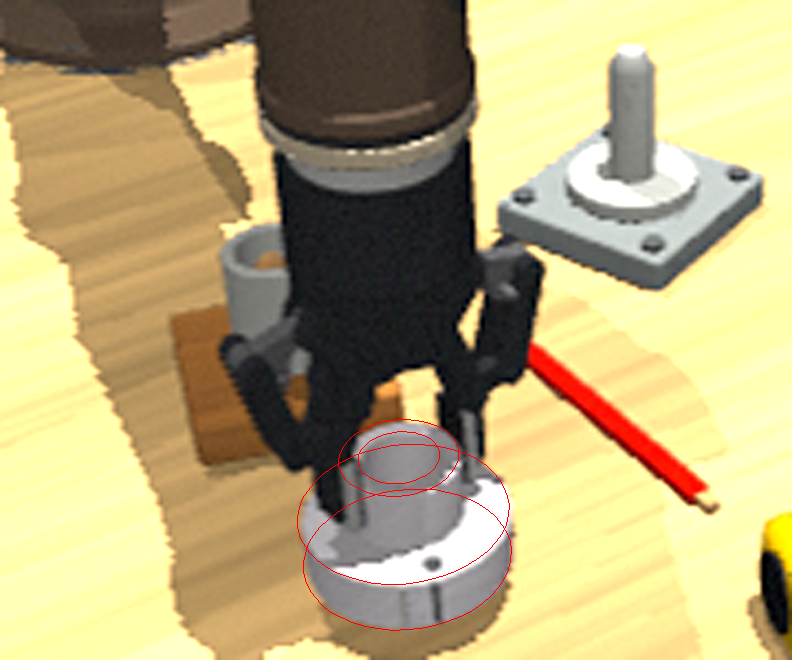

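Call:
{"api": "arm_command", "payload": {"motion": [0,0,0,0,0,-2,4,0,0,0,0,0,-5.5,4,0,0,0,0,0,-9,4,0,0,0,0,0,-10.6,4,0,0,0,2,2.6,-10.6,4,0,0,0,5,6.5,-10.6,4,0,0,0,8.5,11,-10.6,4,0,0,0,12,15.6,-10.6,4,0,0,0,15.5,20.2,-10.6,4,0,0,0,17.5,22.8,-10.6,4]}}

```text
t: 15.8
tool_pos: [445.8, 96.9, 170.5]
tool_rot: [-0.0, -0.001, 1.0, 0.0]
ft_force: [2.1, 0.3, -6.9]
opening: 47.4
```

Call:
{"api": "arm_command", "payload": {"motion": [0,0,0,1.2,1.6,0,4,0,0,0,1.7,2.07,0,4,0,0,0,1.7,2.07,0,4,0,0,0,1.7,2.07,0,4,0,0,0,1.7,2.07,0,4,0,0,0,1.7,2.07,0,4,0,0,0,1.7,2.07,0,4,0,0,0,1.7,2.07,0,4,0,0,0,1.7,2.07,0,4,0,0,0,1.7,2.07,0,4]}}

```text
t: 17.05
tool_pos: [431.0, 115.4, 170.3]
tool_rot: [0.0, 0.0, 1.0, 0.0]
ft_force: [0.0, 0.4, -7.4]
opening: 47.7
```

```bash
python3 mv.py 430.7 115.4 75; python3 - <<'E'
from h import *; from plant import get_image,state
p=state()["tool_pos"]; b=p[2]-45.3
s=get_image("scene"); w=get_image("wrist")
cs=[(circ(p[0]+1.5,p[1],b+z,r),(0,0,255)) for z,r in [(0,45),(26,45),(56,25),(56,17)]]+[(circ(432.2,115.4,z,r),(0,255,0)) for z,r in [(30,36),(106,7),(96,13)]]
draw(w,cs,(0,0,560,420),1.4,"pics/w6.png")
draw(s,cs,(180,70,360,220),4.4,"pics/s6.png")
E
```

```text
t 17.05 pos [431.  115.4 170.3] f [ 0.   0.4 -7.4] open 47.7
turn units [ 0.       0.      -0.00125] shift cm [3.00e-02 2.00e-03 9.53e+00]
```

View pics/w6.png

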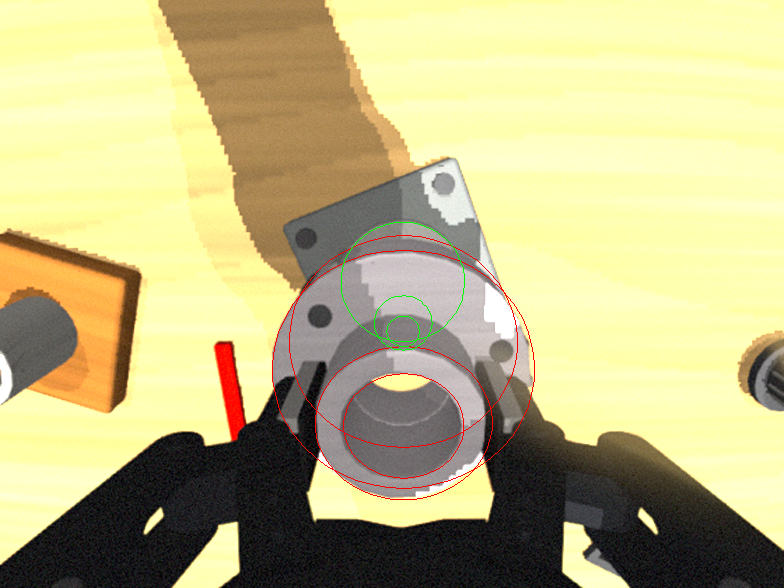

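View pics/s6.png

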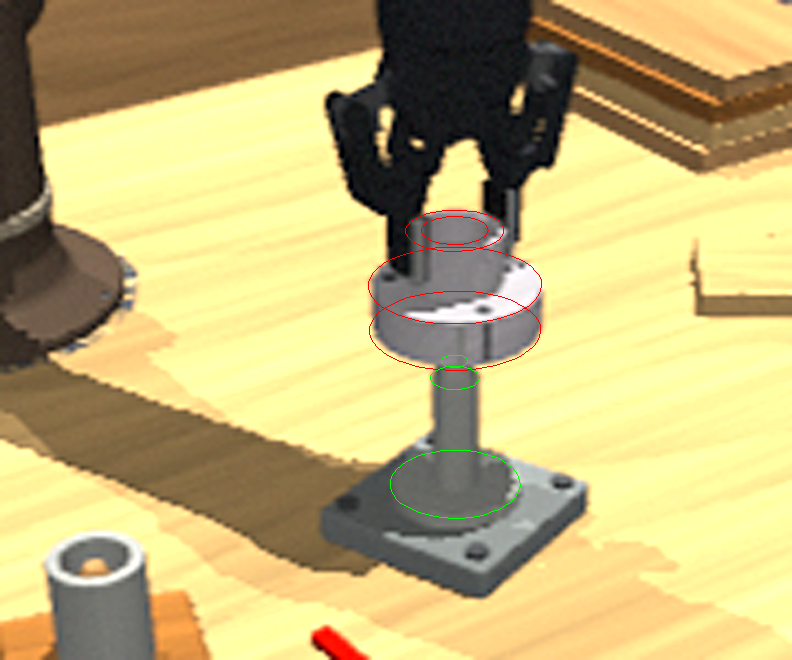

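Call:
{"api": "arm_command", "payload": {"motion": [0,0,0,0,0,0.6,4,0,0,0,0,0,1.4,4,0,0,0,0,0,2.2,4,0,0,0,0,0,3,4,0,0,0,0,0,3.8,4,0,0,0,0,0,4.6,4,0,0,0,0,0,5.4,4,0,0,0,0,0,5.8,4,0,0,0,0,0,6,4,0,0,0,0,0,6,4]}}

```text
t: 18.4
tool_pos: [431.1, 115.3, 110.3]
tool_rot: [0.0, 0.0, 1.0, 0.0]
ft_force: [0.7, 0.2, -7.1]
opening: 47.5
```

```bash
python3 mv.py 430.7 115.4 75.3
```

```text
t 18.4 pos [431.1 115.3 110.3] f [ 0.7  0.2 -7.1] open 47.5
turn units [ 0.      0.     -0.0025] shift cm [0.038 0.007 3.501]
```

No lateral contact. Continue down.

Call:
{"api": "arm_command", "payload": {"motion": [0,0,0,0,0,0.5,4,0,0,0,0,0,1.1,4,0,0,0,0,0,1.7,4,0,0,0,0,0,2.3,4,0,0,0,0,0,2.8,4,0,0,0,0,0,3.1,4,0,0,0,0,0,3.3,4,0,0,0,0,0,3.4,4,0,0,0,0,0,3.4,4,0,0,0,0,0,3.4,4]}}

```text
t: 19.65
tool_pos: [431.1, 115.4, 76.4]
tool_rot: [0.0, 0.0, 1.0, 0.0]
ft_force: [1.1, -0.5, -6.1]
opening: 47.2
```

```bash
python3 mv.py 430.7 115.4 75.3; python3 - <<'E'
from h import *; from plant import get_image,state
s=get_image("scene")
cs=[(circ(432.2,115.4,30+z,r),(0,0,255)) for z,r in [(0,45),(26,45),(56,25),(56,17)]]
draw(s,cs,(180,70,360,220),4.4,"pics/s7.png")
E
```

```text
t 19.65 pos [431.1 115.4  76.4] f [ 1.1 -0.5 -6.1] open 47.2
turn units [ 0.00125  0.0025  -0.0025 ] shift cm [0.04  0.003 0.113]
```

View pics/s7.png

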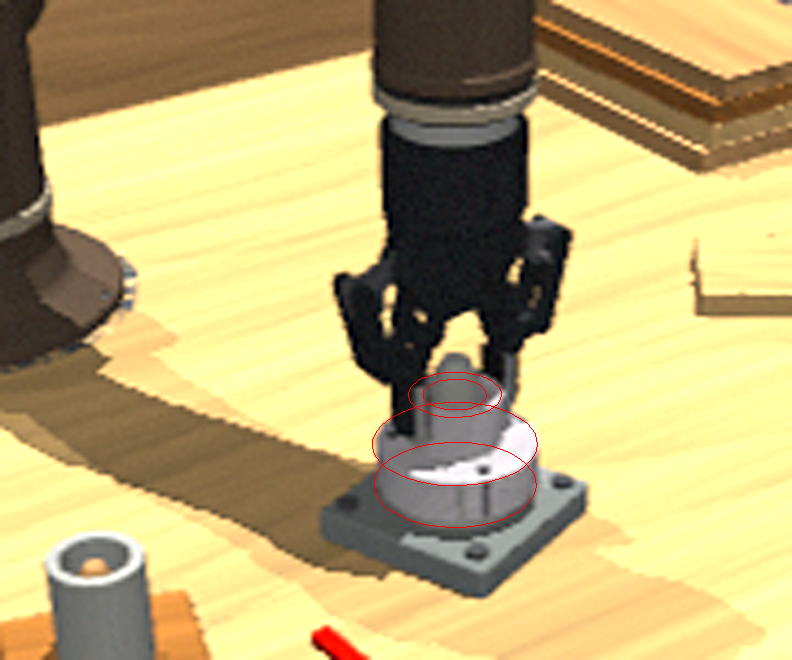

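Call:
{"api": "arm_command", "payload": {"motion": [0,0,0,0,0,0.05,4,0,0,0,0,0,0.1,4,0,0,0,0,0,0.15,4,0,0,0,0,0,0.15,4,0,0,0,0,0,0.15,4,0,0,0,0,0,0.15,4,0,0,0,0,0,0.15,4,0,0,0,0,0,0.15,4,0,0,0,0,0,0.15,4,0,0,0,0,0,0.15,4]}}

```text
t: 20.95
tool_pos: [431.0, 115.4, 75.2]
tool_rot: [0.0, 0.0, 1.0, 0.0]
ft_force: [-3.3, -0.6, 5.3]
opening: 47.8
```

Contact (Fz now +5 N). Release and rise.

Call:
{"api": "arm_command", "payload": {"motion": [0,0,0,0,0,0,4.6,0,0,0,0,0,0,5.2,0,0,0,0,0,0,5.8,0,0,0,0,0,0,6.6,0,0,0,0,0,0,7.5,0,0,0,0,0,0,8.5,0,0,0,0,0,0,8.5,0,0,0,0,0,0,8.5,0,0,0,0,0,0,8.5,0,0,0,0,0,0,8.5]}}

```text
t: 22.2
tool_pos: [431.0, 115.3, 74.8]
tool_rot: [0.0, 0.0, 1.0, 0.0]
ft_force: [0.7, 0.4, 0.4]
opening: 85.0
```

Call:
{"api": "arm_command", "payload": {"motion": [0,0,0,0,0,-1,8.5,0,0,0,0,0,-4,8.5,0,0,0,0,0,-8,8.5,0,0,0,0,0,-10.5,8.5,0,0,0,0,0,-10.5,8.5,0,0,0,0,0,-10.5,8.5,0,0,0,0,0,-10.5,8.5,0,0,0,0,0,-10.5,8.5,0,0,0,0,0,-10.5,8.5,0,0,0,0,0,-10.5,8.5]}}

```text
t: 23.45
tool_pos: [430.9, 115.3, 179.6]
tool_rot: [-0.0, 0.0, 1.0, -0.0]
ft_force: [0.0, -0.6, 0.5]
opening: 85.4
```

```bash
python3 mv.py 479.3 -339 180; python3 - <<'E'
from h import *; from plant import get_image,state
s=get_image("scene"); w=get_image("wrist")
cs=[(circ(432.2,115.4,30+z,r),(0,0,255)) for z,r in [(0,45),(26,45),(56,25),(56,17)]]
draw(s,cs,(180,70,360,220),4.4,"pics/s8.png")
draw(w,cs,(0,0,560,420),1.4,"pics/w8.png")
E
```

```text
t 23.45 pos [430.9 115.3 179.6] f [ 0.  -0.6  0.5] open 85.4
turn units [-0.00125 -0.0025  -0.00375] shift cm [-4.8580e+00 -4.5427e+01 -3.7000e-02]
```

View pics/s8.png

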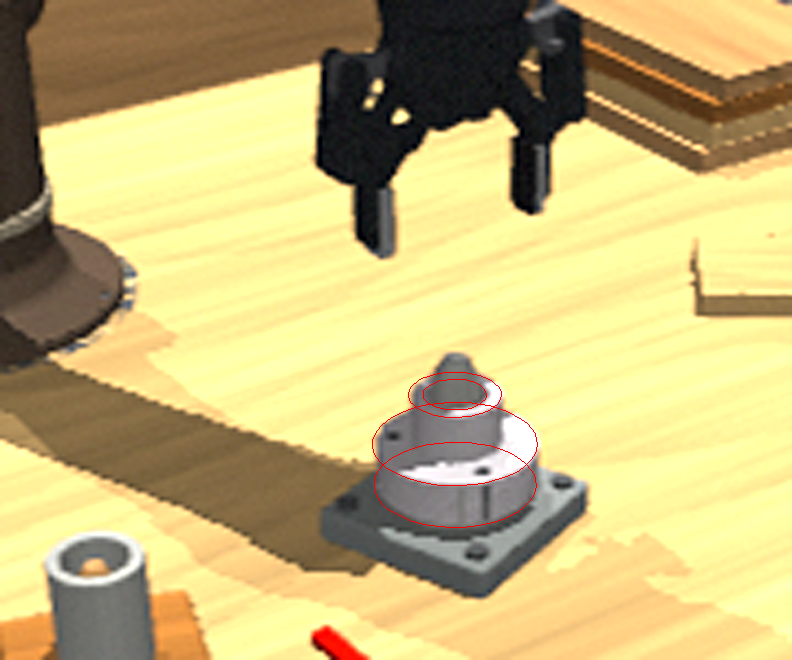

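View pics/w8.png

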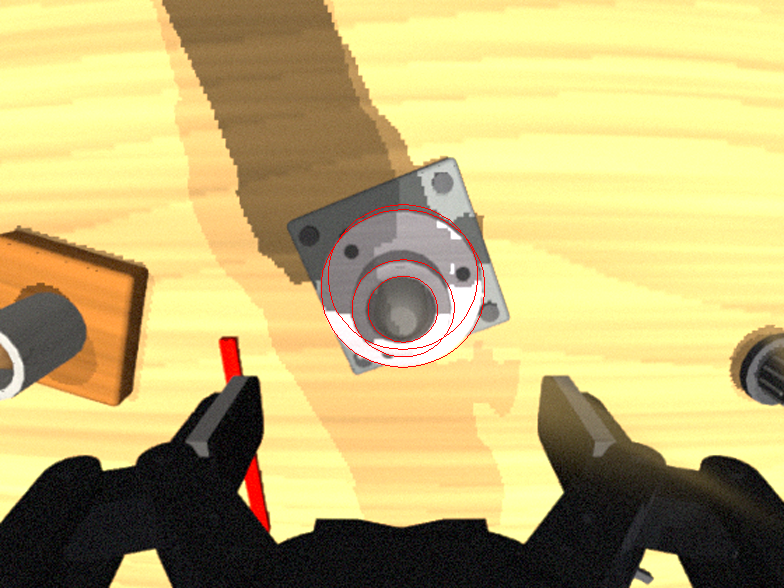

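Call:
{"api": "arm_command", "payload": {"motion": [0,0,0,-0.2,-2,0,8.5,0,0,0,-0.7,-6.5,0,8.5,0,0,0,-1.3,-12,0,8.5,0,0,0,-1.9,-17.5,0,8.5,0,0,0,-2.4,-23,0,8.5,0,0,0,-3,-28.5,0,8.5,0,0,0,-3.6,-34,0,8.5,0,0,0,-4.2,-39,0,8.5,0,0,0,-4.7,-43.5,0,8.5,0,0,0,-4.85,-45.4,0,8.5]}}

```text
t: 24.8
tool_pos: [478.8, -341.5, 179.6]
tool_rot: [-0.0, 0.002, 1.0, -0.001]
ft_force: [0.2, 0.5, 0.7]
opening: 84.8
```

Call:
{"api": "arm_command", "payload": {"motion": [0,0,0,0,0,0,8.5,0,0,0,0,0,1,8.5,0,0,0,0,0,3,8.5,0,0,0,0,0,5,8.5,0,0,0,0,0,6,8.5,0,0,0,0,0,6,8.5,0,0,0,0,0,6,8.5,0,0,0,0,0,6,8.5,0,0,0,0,0,6,8.5,0,0,0,0,0,6,8.5]}}

```text
t: 26.05
tool_pos: [479.4, -338.8, 120.0]
tool_rot: [0.0, 0.0, 1.0, -0.0]
ft_force: [-1.0, 0.7, 0.2]
opening: 84.9
```

```bash
python3 mv.py 479.3 -339 20; python3 - <<'E'
from h import *; from plant import get_image,state
s=get_image("scene"); w=get_image("wrist"); print(state()["joint_positions"])
cs=[(circ(479.3,-339,z,r),(0,0,255)) for z,r in [(0,30),(34,30),(34,17)]]
draw(w,cs,(0,0,560,420),1.4,"pics/w9.png")
E
```

```text
t 26.05 pos [ 479.4 -338.8  120. ] f [-1.   0.7  0.2] open 84.9
turn units [-0.00125  0.0025  -0.00375] shift cm [ 0.015 -0.022 10.002]
[ 0.31694842  0.49107233  0.28981616  1.83239477 -0.18147131  0.8436791
  2.26581884]
```

View pics/w9.png

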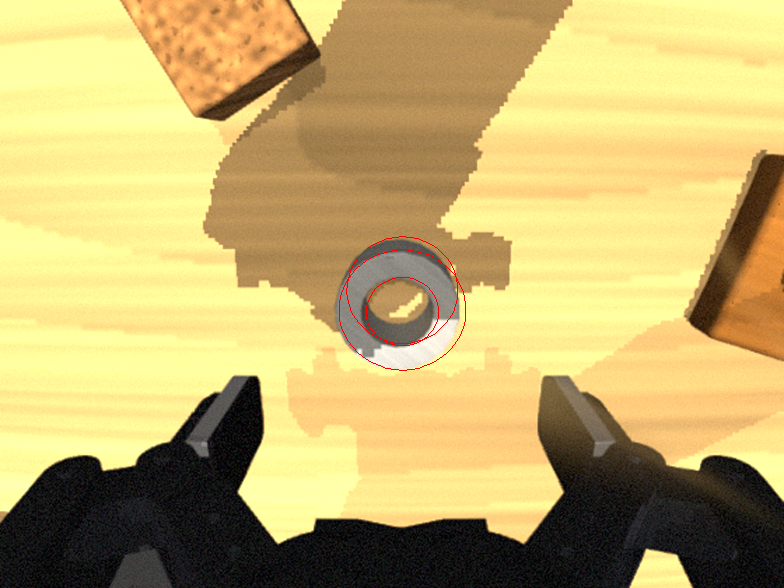

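Call:
{"api": "arm_command", "payload": {"motion": [0,0,0,0,-0.17,2,8.5,0,0,0,0,-0.17,4.5,8.5,0,0,0,0,-0.17,7,8.5,0,0,0,0,-0.17,9,8.5,0,0,0,0,-0.17,9.8,8.5,0,0,0,0,-0.17,9.9,8.5,0,0,0,0,-0.17,9.9,8.5,0,0,0,0,-0.17,9.9,7,0,0,0,0,-0.17,9.9,6,0,0,0,0,-0.17,9.9,5], "force": 50}}

```text
t: 27.4
tool_pos: [479.7, -340.5, 22.0]
tool_rot: [0.001, 0.0, 1.0, -0.0]
ft_force: [-2.5, 1.8, 9.1]
opening: 58.8
```

Call:
{"api": "arm_command", "payload": {"motion": [0,0,0,0,0,0,5,0,0,0,0,0,0,5,0,0,0,0,0,0,5,0,0,0,0,0,0,5,0,0,0,0,0,-1,5,0,0,0,0,0,-3,5,0,0,0,0,0,-3,5,0,0,0,0,0,-3,5,0,0,0,0,0,-3,5,0,0,0,0,0,-3,5]}}

```text
t: 28.65
tool_pos: [479.0, -340.2, 50.2]
tool_rot: [-0.0, 0.0, 1.0, 0.0]
ft_force: [0.2, 1.0, -3.6]
opening: 58.9
```

```bash
python3 mv.py 432.2 115.4 180; python3 - <<'E'
from h import *; from plant import get_image,state
s=get_image("scene"); w=get_image("wrist"); p=state()["tool_pos"]; b=p[2]-21
cs=[(circ(p[0],p[1],b+z,r),(0,0,255)) for z,r in [(0,30),(34,30),(34,17)]]
draw(w,cs,(0,0,560,420),1.4,"pics/w10.png")
draw(s,cs,(10,190,190,340),4.4,"pics/s10.png")
E
```

```text
t 28.65 pos [ 479.  -340.2   50.2] f [ 0.2  1.  -3.6] open 58.9
turn units [ 0.00375 -0.00625 -0.0025 ] shift cm [  4.71   45.562 -12.956]
```

View pics/w10.png

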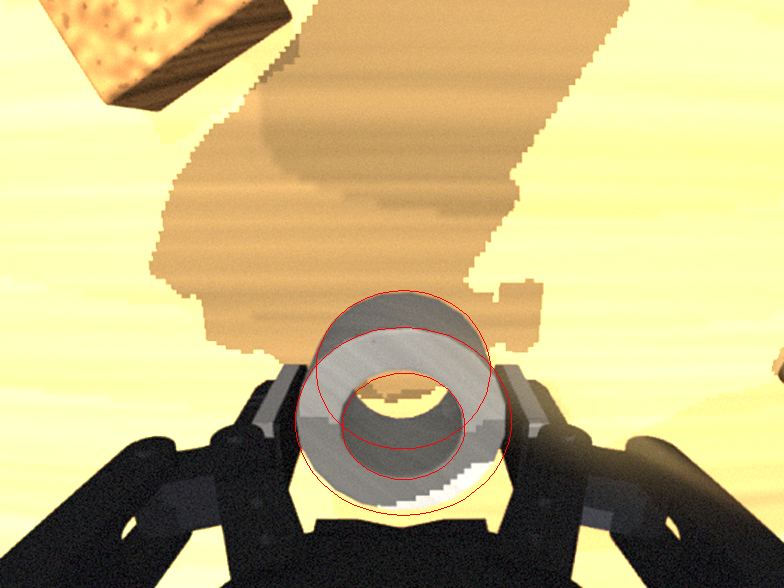

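View pics/s10.png

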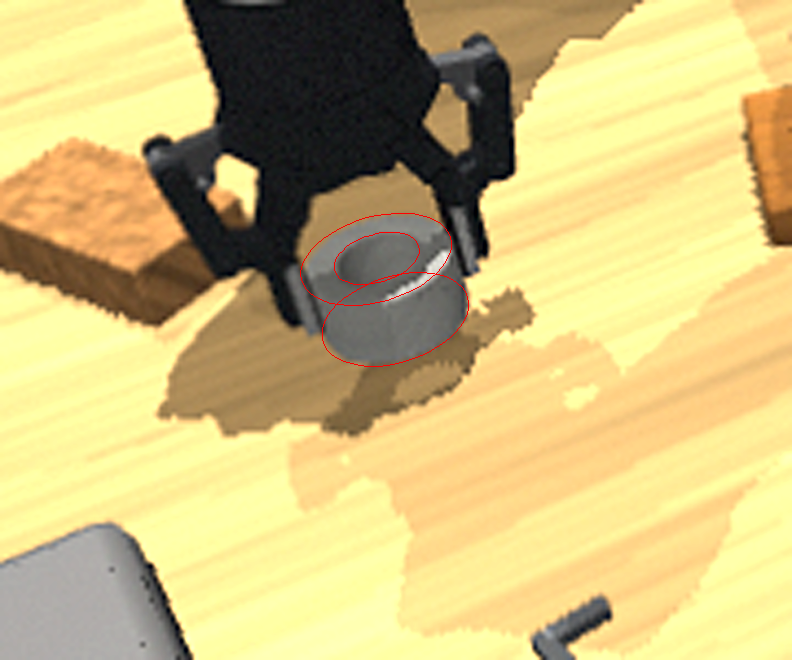

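Call:
{"api": "arm_command", "payload": {"motion": [0,0,0,0,0,-2,5,0,0,0,0,0,-6,5,0,0,0,0,0,-10,5,0,0,0,0.1,1,-12.5,5,0,0,0,0.4,4,-13,5,0,0,0,0.8,8,-13,5,0,0,0,1.3,12.5,-13,5,0,0,0,1.8,17,-13,5,0,0,0,2.3,22,-13,5,0,0,0,2.8,27,-13,5]}}

```text
t: 30.0
tool_pos: [451.1, -69.0, 180.9]
tool_rot: [0.0, 0.0, 1.0, 0.0]
ft_force: [0.5, 0.2, -3.2]
opening: 59.3
```

Call:
{"api": "arm_command", "payload": {"motion": [0,0,0,0.5,5,0,5,0,0,0,1,10,0,5,0,0,0,1.5,14.5,0,5,0,0,0,1.85,17.7,0,5,0,0,0,1.91,18.56,0,5,0,0,0,1.91,18.56,0,5,0,0,0,1.91,18.56,0,5,0,0,0,1.91,18.56,0,5,0,0,0,1.91,18.56,0,5,0,0,0,1.91,18.56,0,5]}}

```text
t: 31.25
tool_pos: [432.4, 114.9, 180.8]
tool_rot: [-0.0, 0.0, 1.0, 0.0]
ft_force: [0.1, -0.1, -4.3]
opening: 58.8
```

```bash
python3 mv.py 432.2 115.4 107.5; python3 - <<'E'
from h import *; from plant import get_image,state
s=get_image("scene"); p=state()["tool_pos"]; b=p[2]-21.5
cs=[(circ(p[0],p[1],b+z,r),(0,0,255)) for z,r in [(0,30),(34,30),(34,17)]]
draw(s,cs,(180,70,360,220),4.4,"pics/s11.png")
E
```

```text
t 31.25 pos [432.4 114.9 180.8] f [ 0.1 -0.1 -4.3] open 58.8
turn units [ 0.      -0.      -0.00625] shift cm [0.023 0.046 7.328]
```

View pics/s11.png

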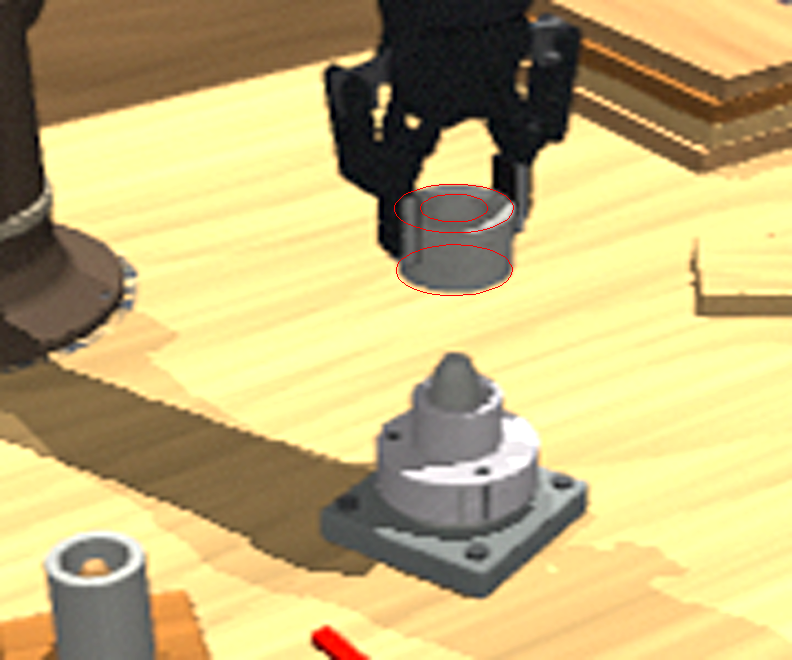

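Call:
{"api": "arm_command", "payload": {"motion": [0,0,0,0,0.05,1,5,0,0,0,0,0.05,2.2,5,0,0,0,0,0.05,3.4,5,0,0,0,0,0.05,4.4,5,0,0,0,0,0.05,5.4,5,0,0,0,0,0.05,6.2,5,0,0,0,0,0.05,6.8,5,0,0,0,0,0.05,7.1,5,0,0,0,0,0.05,7.2,5,0,0,0,0,0.05,7.2,5]}}

```text
t: 32.55
tool_pos: [432.5, 115.8, 109.0]
tool_rot: [0.0, 0.0, 1.0, 0.0]
ft_force: [-0.1, -0.0, -4.5]
opening: 59.0
```

Call:
{"api": "arm_command", "payload": {"motion": [0,0,0,0,0,0.05,5,0,0,0,0,0,0.1,5,0,0,0,0,0,0.1,5,0,0,0,0,0,0.1,5,0,0,0,0,0,0.1,5,0,0,0,0,0,0.1,5,0,0,0,0,0,0.1,5,0,0,0,0,0,0.1,5,0,0,0,0,0,0.1,5,0,0,0,0,0,0.1,5]}}

```text
t: 33.8
tool_pos: [432.5, 115.8, 108.0]
tool_rot: [0.0, 0.0, 1.0, 0.0]
ft_force: [-1.7, -1.5, 5.7]
opening: 58.8
```

Contact. Release and rise.

Call:
{"api": "arm_command", "payload": {"motion": [0,0,0,0,0,0,5.8,0,0,0,0,0,0,6.3,0,0,0,0,0,0,6.8,0,0,0,0,0,0,7.5,0,0,0,0,0,0,8,0,0,0,0,0,0,8.5,0,0,0,0,0,0,8.5,0,0,0,0,0,0,8.5,0,0,0,0,0,0,8.5,0,0,0,0,0,0,8.5]}}

```text
t: 35.05
tool_pos: [432.4, 115.7, 107.8]
tool_rot: [0.0, 0.0, 1.0, -0.0]
ft_force: [0.3, 0.4, -0.3]
opening: 85.5
```

Call:
{"api": "arm_command", "payload": {"motion": [0,0,0,0,0,-1,8.5,0,0,0,0,0,-4,8.5,0,0,0,0,0,-8,8.5,0,0,0,0,0,-10,8.5,0,0,0,0,0,-10,8.5,0,0,0,0,0,-10,8.5,0,0,0,0,0,-10,8.5,0,0,0,0,0,-10,8.5,0,0,0,0,0,-10,8.5,0,0,0,0,0,-10,8.5]}}

```text
t: 36.3
tool_pos: [432.4, 115.7, 207.6]
tool_rot: [-0.0, 0.0, 1.0, -0.0]
ft_force: [-0.6, -0.2, 0.1]
opening: 85.1
```

```bash
python3 mv.py 503.1 384.5 180; python3 - <<'E'
from h import *; from plant import get_image,state
s=get_image("scene"); w=get_image("wrist")
cs=[(circ(432.2,115.4,86+z,r),(0,0,255)) for z,r in [(0,30),(34,30),(34,17)]]
draw(s,cs,(180,70,360,220),4.4,"pics/s12.png")
draw(w,cs,(0,0,560,420),1.4,"pics/w12.png")
E
```

```text
t 36.3 pos [432.4 115.7 207.6] f [-0.6 -0.2  0.1] open 85.1
turn units [-0.00125 -0.00125 -0.0025 ] shift cm [-7.064 26.883  2.758]
```

View pics/s12.png

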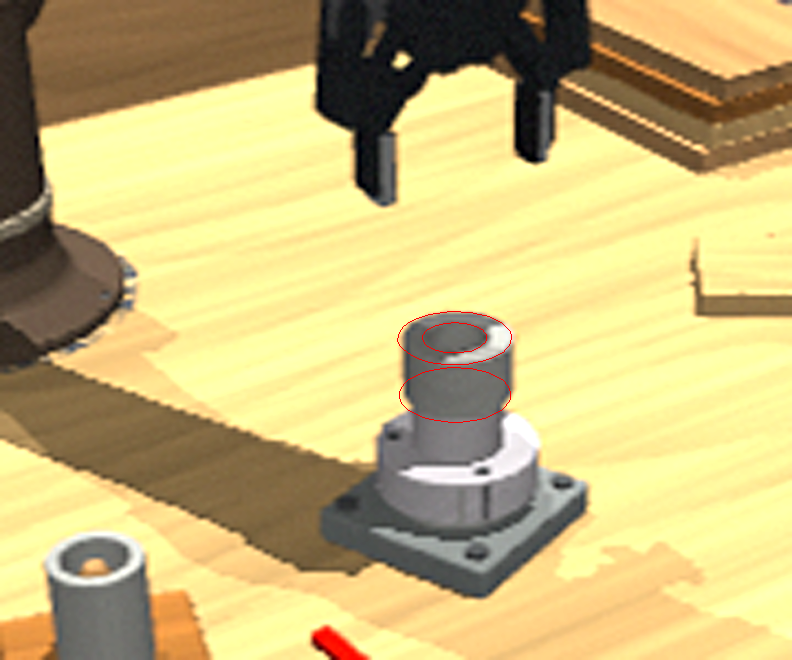

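View pics/w12.png

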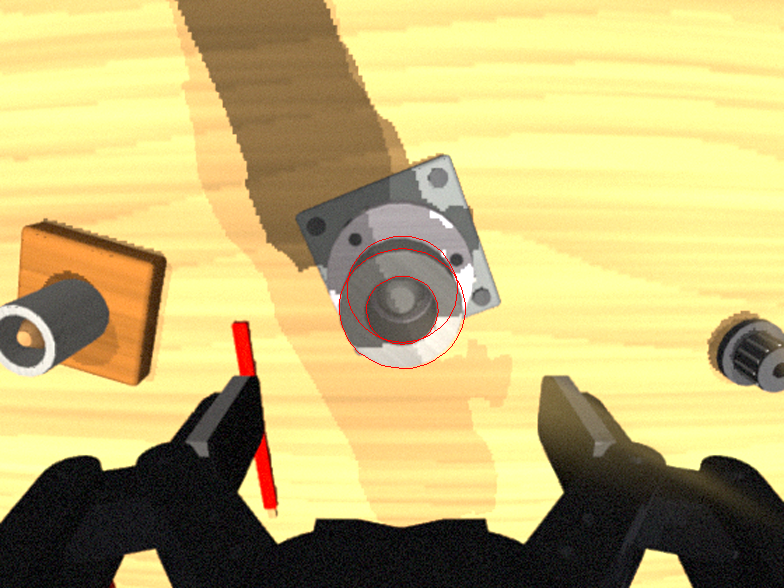

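Call:
{"api": "arm_command", "payload": {"motion": [0,0,0,-0.5,2,0,8.5,0,0,0,-1.5,6,0,8.5,0,0,0,-3,11,0,8.5,0,0,0,-4.2,16,0,8.5,0,0,0,-5.5,21,1,8.5,0,0,0,-6.7,25.3,3,8.5,0,0,0,-7.06,26.88,5.5,8.5,0,0,0,-7.06,26.88,7.7,8.5,0,0,0,-7.06,26.88,7.7,8.5,0,0,0,-7.06,26.88,7.7,8.5]}}

```text
t: 37.65
tool_pos: [503.6, 384.5, 131.6]
tool_rot: [0.0, 0.0, 1.0, 0.0]
ft_force: [-1.3, 0.2, 0.8]
opening: 85.0
```

Call:
{"api": "arm_command", "payload": {"motion": [0,0,0,0,0,0,8.5,0,0,0,0,0,0,8.5,0,0,0,0,0,0,8.5,0,0,0,0,0,0,8.5,0,0,0,0,0,0,8.5,0,0,0,0,0,0,8.5,0,0,0,0,0,0,8.5,0,0,0,0,0,0,8.5,0,0,0,0,0,0,8.5,0,0,0,0,0,0,8.5]}}

```text
t: 38.9
tool_pos: [503.1, 384.5, 130.8]
tool_rot: [0.0, 0.0, 1.0, 0.0]
ft_force: [-0.6, 0.0, -0.0]
opening: 84.9
```

```bash
python3 mv.py 503.1 384.5 36; python3 - <<'E'
from h import *; from plant import get_image,state
s=get_image("scene"); w=get_image("wrist")
cs=[(circ(503.1,384.5,z,r),(0,0,255)) for z,r in [(10,27),(18,27),(46,18),(46,3)]]
draw(w,cs,(0,0,560,420),1.4,"pics/w13.png")
E
```

```text
t 38.9 pos [503.1 384.5 130.8] f [-0.6  0.  -0. ] open 84.9
turn units [ 0.      0.     -0.0025] shift cm [-1.00e-03 -3.00e-03  9.48e+00]
```

View pics/w13.png

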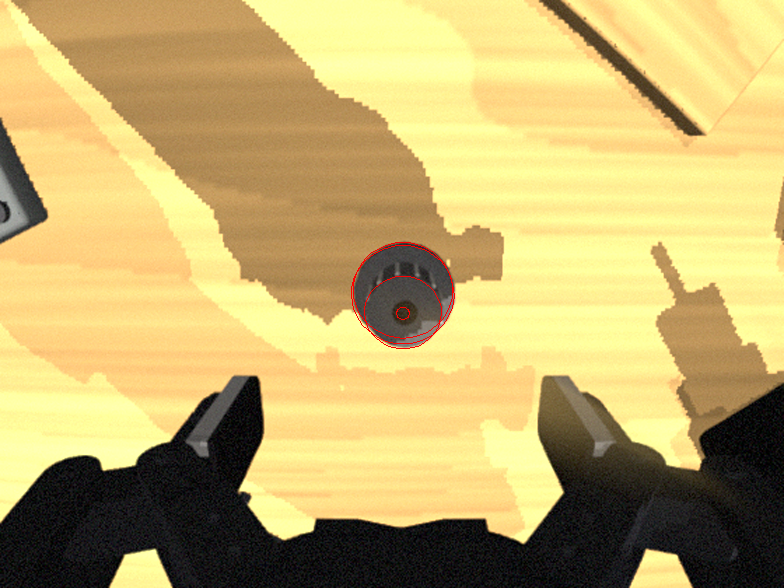

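Call:
{"api": "arm_command", "payload": {"motion": [0,0,0,0,0,2,8.5,0,0,0,0,0,4.5,8.5,0,0,0,0,0,7,8.5,0,0,0,0,0,8.8,8.5,0,0,0,0,0,9.4,8.5,0,0,0,0,0,9.4,8.5,0,0,0,0,0,9.4,7,0,0,0,0,0,9.4,5.5,0,0,0,0,0,9.4,4,0,0,0,0,0,9.4,2.5], "force": 40}}

```text
t: 40.25
tool_pos: [503.4, 384.8, 37.5]
tool_rot: [0.0, 0.0, 1.0, 0.0]
ft_force: [-0.3, 0.6, 4.3]
opening: 34.8
```

Call:
{"api": "arm_command", "payload": {"motion": [0,0,0,0,0,0,2.5,0,0,0,0,0,0,2.5,0,0,0,0,0,0,2.5,0,0,0,0,0,0,2.5,0,0,0,0,0,-1,2.5,0,0,0,0,0,-3,2.5,0,0,0,0,0,-3,2.5,0,0,0,0,0,-3,2.5,0,0,0,0,0,-3,2.5,0,0,0,0,0,-3,2.5]}}

```text
t: 41.5
tool_pos: [502.9, 384.3, 66.3]
tool_rot: [-0.0, 0.0, 1.0, -0.0]
ft_force: [-0.3, -0.8, -1.3]
opening: 34.8
```

```bash
python3 mv.py 432.5 115.6 200; python3 - <<'E'
from h import *; from plant import get_image,state
s=get_image("scene"); w=get_image("wrist"); p=state()["tool_pos"]; b=p[2]-37
cs=[(circ(p[0],p[1],b+z,r),(0,0,255)) for z,r in [(10,27),(18,27),(46,18)]]
draw(w,cs,(0,0,560,420),1.4,"pics/w14.png")
draw(s,cs,(300,80,460,220),4.4,"pics/s14.png")
E
```

```text
t 41.5 pos [502.9 384.3  66.3] f [-0.3 -0.8 -1.3] open 34.8
turn units [-0.00375 -0.005   -0.0025 ] shift cm [  7.034 -26.878 -13.353]
```

View pics/w14.png

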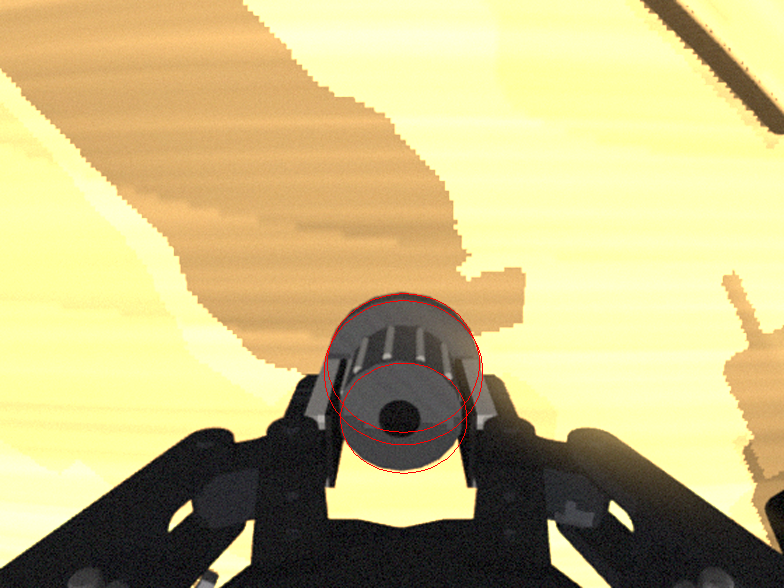

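View pics/s14.png

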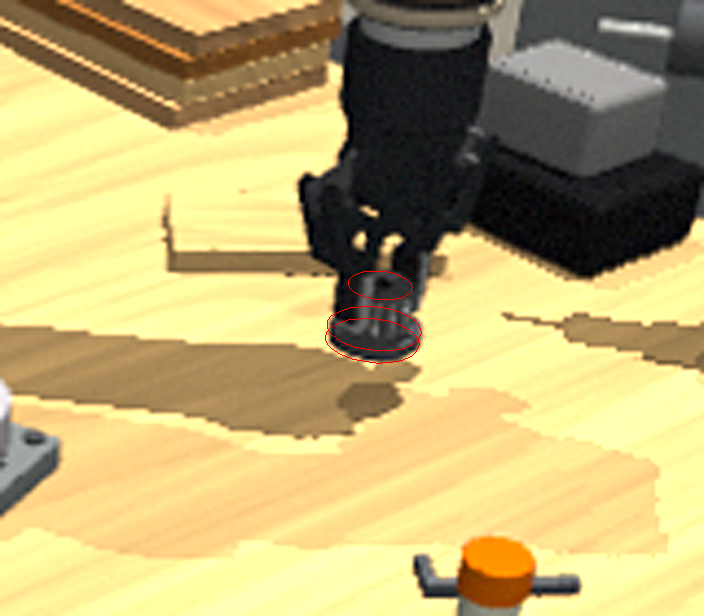

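Call:
{"api": "arm_command", "payload": {"motion": [0,0,0,0,0,-2,2.5,0,0,0,0,0,-6,2.5,0,0,0,0,0,-10,2.5,0,0,0,0.3,-1,-13,2.5,0,0,0,1.2,-4.5,-13.4,2.5,0,0,0,2.4,-9,-13.4,2.5,0,0,0,3.7,-14,-13.4,2.5,0,0,0,5,-19,-13.4,2.5,0,0,0,6.2,-23.5,-13.4,2.5,0,0,0,7,-26.6,-13.4,2.5]}}

```text
t: 42.85
tool_pos: [432.6, 116.5, 202.3]
tool_rot: [0.001, 0.001, 1.0, 0.0]
ft_force: [0.6, 0.8, -2.1]
opening: 34.4
```

Call:
{"api": "arm_command", "payload": {"motion": [0,0,0,0.03,-0.28,0,2.5,0,0,0,0.03,-0.28,0,2.5,0,0,0,0.03,-0.28,0,2.5,0,0,0,0.03,-0.28,0,2.5,0,0,0,0.03,-0.28,0,2.5,0,0,0,0.03,-0.28,0,2.5,0,0,0,0.03,-0.28,0,2.5,0,0,0,0.03,-0.28,0,2.5,0,0,0,0.03,-0.28,0,2.5,0,0,0,0.03,-0.28,0,2.5]}}

```text
t: 44.1
tool_pos: [432.7, 115.7, 200.8]
tool_rot: [0.0, 0.0, 1.0, 0.0]
ft_force: [1.1, -0.0, -2.4]
opening: 35.0
```

```bash
python3 mv.py 432.5 115.6 147.2; python3 - <<'E'
from h import *; from plant import get_image,state
s=get_image("scene"); p=state()["tool_pos"]; b=p[2]-37
cs=[(circ(p[0],p[1],b+z,r),(0,0,255)) for z,r in [(0,12),(10,27),(18,27),(46,18)]]+[(circ(432.5,115.6,120,r),(0,255,0)) for r in (30,17)]
draw(s,cs,(200,50,360,200),4.4,"pics/s15.png")
E
```

```text
t 44.1 pos [432.7 115.7 200.8] f [ 1.1 -0.  -2.4] open 35.0
turn units [ 0.      0.     -0.0025] shift cm [ 0.022 -0.014  5.361]
```

View pics/s15.png

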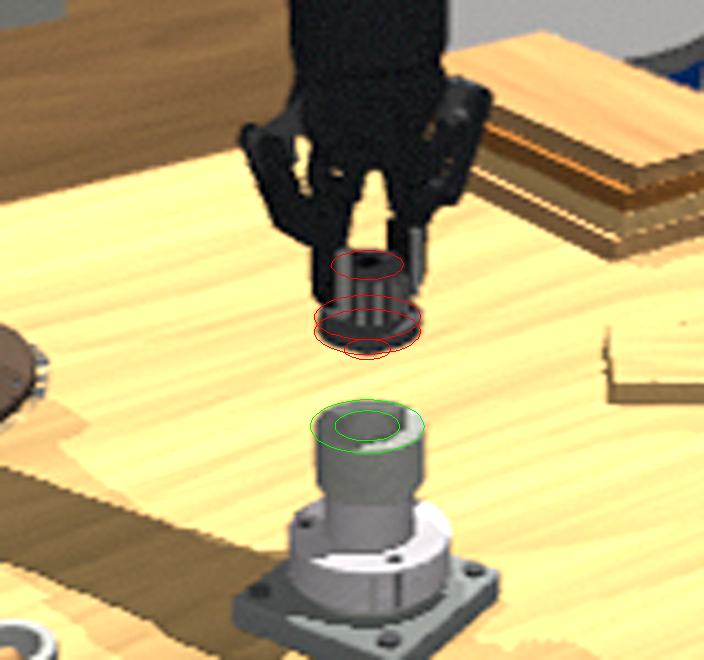

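Call:
{"api": "arm_command", "payload": {"motion": [0,0,0,0,0,0.7,2.5,0,0,0,0,0,1.6,2.5,0,0,0,0,0,2.5,2.5,0,0,0,0,0,3.2,2.5,0,0,0,0,0,3.9,2.5,0,0,0,0,0,4.5,2.5,0,0,0,0,0,4.9,2.5,0,0,0,0,0,5.1,2.5,0,0,0,0,0,5.1,2.5,0,0,0,0,0,5.1,2.5]}}

```text
t: 45.4
tool_pos: [432.8, 115.8, 150.0]
tool_rot: [0.0, 0.0, 1.0, 0.0]
ft_force: [-0.5, 0.1, -2.1]
opening: 34.9
```

Call:
{"api": "arm_command", "payload": {"motion": [0,0,0,0,0,0.05,2.5,0,0,0,0,0,0.1,2.5,0,0,0,0,0,0.15,2.5,0,0,0,0,0,0.2,2.5,0,0,0,0,0,0.22,2.5,0,0,0,0,0,0.22,2.5,0,0,0,0,0,0.22,2.5,0,0,0,0,0,0.22,2.5,0,0,0,0,0,0.22,2.5,0,0,0,0,0,0.22,2.5]}}

```text
t: 46.65
tool_pos: [432.9, 115.8, 147.9]
tool_rot: [0.0, 0.0, 1.0, 0.0]
ft_force: [-2.1, 0.1, 5.3]
opening: 34.5
```

Contact at about the expected height. Release and rise.

Call:
{"api": "arm_command", "payload": {"motion": [0,0,0,0,0,0,3.5,0,0,0,0,0,0,4,0,0,0,0,0,0,5,0,0,0,0,0,0,6,0,0,0,0,0,0,7,0,0,0,0,0,0,8.5,0,0,0,0,0,0,8.5,0,0,0,0,0,0,8.5,0,0,0,0,0,0,8.5,0,0,0,0,0,0,8.5]}}

```text
t: 47.9
tool_pos: [432.7, 115.8, 147.6]
tool_rot: [0.0, 0.0, 1.0, 0.0]
ft_force: [0.8, 0.3, 0.1]
opening: 84.8
```

Call:
{"api": "arm_command", "payload": {"motion": [0,0,0,0,0,-1,8.5,0,0,0,0,0,-4,8.5,0,0,0,0,0,-8,8.5,0,0,0,0,0,-11,8.5,0,0,0,0,0,-12,8.5,0,0,0,0,0,-12,8.5,0,0,0,0,0,-12,8.5,0,0,0,0,0,-12,8.5,0,0,0,0,0,-12,8.5,0,0,0,0,0,-12,8.5]}}

```text
t: 49.15
tool_pos: [432.6, 115.7, 267.3]
tool_rot: [-0.0, 0.0, 1.0, -0.0]
ft_force: [-0.9, 0.8, 0.9]
opening: 84.7
```

```bash
python3 mv.py 432.5 115.6 270; python3 - <<'E'
from h import *; from plant import get_image,state
s=get_image("scene"); w=get_image("wrist")
cs=[(circ(432.5,115.6,110+z,r),(0,0,255)) for z,r in [(10,27),(18,27),(46,18)]]+[(circ(464,-114.8,z,r),(0,255,0)) for z,r in [(25,24),(85,24)]]
draw(s,cs,(150,70,330,230),4.1,"pics/s16.png")
draw(w,cs,(0,0,560,420),1.4,"pics/w16.png")
E
```

```text
t 49.15 pos [432.6 115.7 267.3] f [-0.9  0.8  0.9] open 84.7
turn units [-0.00125 -0.00375 -0.0025 ] shift cm [ 0.012 -0.012 -0.271]
```

View pics/s16.png

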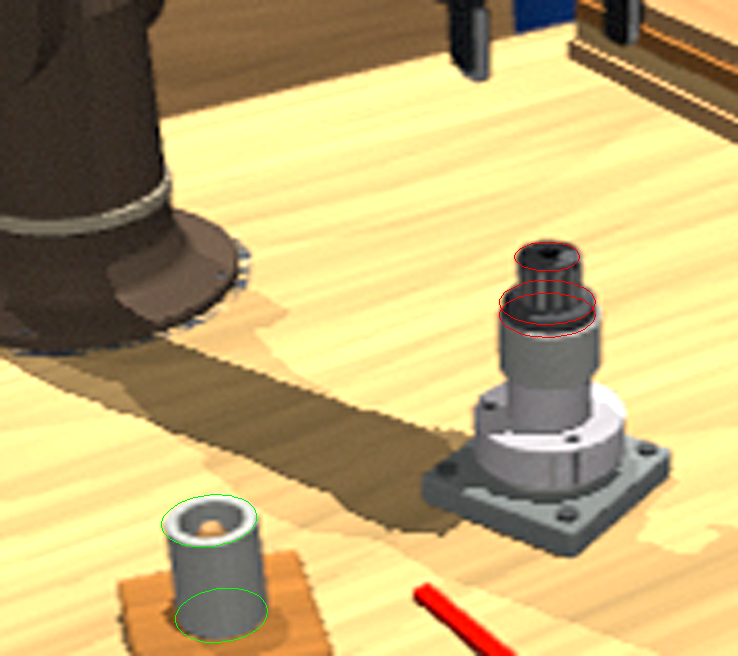

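View pics/w16.png

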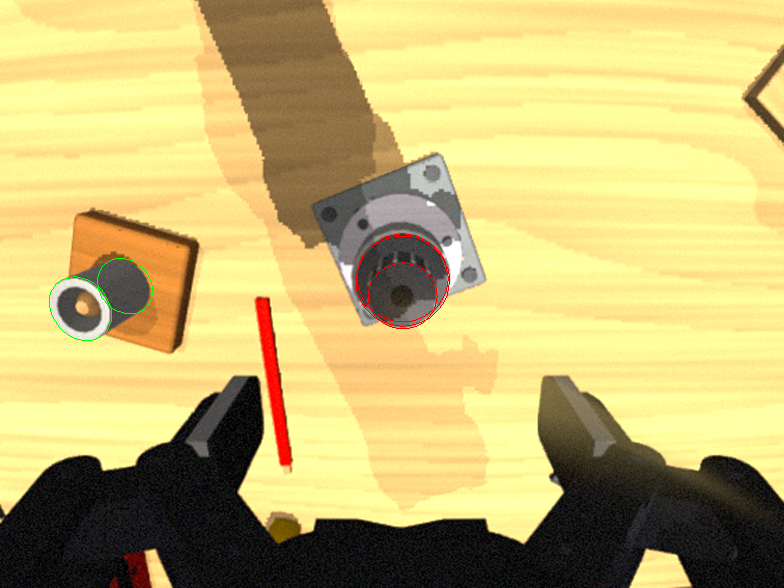

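All pieces match their predicted seated outlines, and the gripper is clear. Handing in.

```bash
python3 -c "
from plant import close_job; print(close_job())"
```

```text
the job is handed in; nothing more can be done
None
```

The job is done and handed in after about 49 s of the 120 s. I put the tall collar over the peg of the wooden block. I then stacked the cutterhead, short collar and end cap on the arbor, in that order. The system gives no verdict, so the result rests on my own checks.

- **Seating:** I lowered the cutterhead, short collar and end cap slowly until the wrist force rose to about +5 N, near the expected seating height. For the tall collar I went by height and a drop in the force reading.
- **Cutterhead:** it came down the spindle slowly, at well under 0.1 m/s for most of the way, and was never dropped.
- **Final pictures:** the last scene and wrist pictures showed the tall collar and end cap within about 1–2 mm of their predicted seated outlines, upright and released. The cutterhead and short collar matched theirs when checked just after each was let go.
- **Gripper:** it ended open, about 12 cm above its release position over the stack, with the wrist force reading about zero.
- **Disagreements:**
    - The opening read 47.6 mm on the 50 mm cutterhead hub, though the pictures showed a sound grip.
    - The cutterhead and short collar stood 1.5–2 mm from my first position estimate in y, so I corrected for that before gripping.
    - The cutterhead also sat about 1.5 mm off-centre in the grip, which I allowed for when placing it.

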